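Seat the lens tube in the V-block marking fixture

ROBOT

A 6-joint arm with a two-finger parallel gripper is mounted at the origin on a cart in front of the work surface, level with it; the furniture and walls round the work are solid. World frame = base frame: x ahead of the robot, y to its left, z up, the work surface at z = 0. Lengths are in m, angles in degrees, forces in N, time in s.
With the tool pointing down it reaches from about 0.4 to 0.825 m from the base axis. Payload 7 kg.
Tool frame: the origin (TCP) lies at the very end of the fingers, on their centre line; the grasp point (between the pads) lies 19 mm behind it; x points along the fingers, y is the direction in which the jaws open and shut, and the axes are right-handed (so a half turn about x gives the same grasp; the last joint's range is limited). The gripper opens to 88 mm and grips with 3 to 60 N. Pads are 19 mm wide; open, the fingers measure 130 mm over their backs; the gripper's body (78 mm by 193 mm) begins 47 mm behind the grasp point.
Start: joints at [89.158, 20.546, 0.682, 0, -70.136, -16.507], TCP at [0.201, 0.644, 0.227] pointing down, gripper open.
Joint ranges: [-176.03, 176.03], [-82.01, 121.73], [-58.28, 71.71], [-173.87, 95.51], [-174.79, -0.11], [-173.66, 173.66]. Speed limits (degrees/s): [136.94, 136.94, 172.46, 180, 180, 180].

INTERFACE

Orientations are given as [roll, pitch, yaw] about the fixed x, y, z axes, in that order (R = Rz(yaw) Ry(pitch) Rx(roll)).
In Python, from plant import * gives the robot as it stands. The module is installed in compiled form; this text tells all that it offers.
- The arm moves only by the shell command python3 -m creep 'ROWS' [FORCE]. ROWS is a JSON object of lists of equal length, an entry for each row: "jaw": the closure, from -1 (fully open) to 1 (shut); "translation": the shift along the tool's x, y, z in m, a list of three; "roll": the turn about the tool's x in rad. A call has exactly 10 rows; each row shifts and turns the commanded pose from where the row before left it, along the tool's axes as they then stand; what a row does not reach is not made up. A row lasts 1/10 s, in which the tool goes at most 50 mm and 8.59 degrees, less where a joint would pass 70% of its speed; a pose out of reach is approached as far as the arm can. A call with a gripper value outside its range is refused whole. The fingers move at their own pace and stop on an object; FORCE is the grip in N (left out, the last holds). Time passes only in rows, so rows that do not move let the fingers close, or fill a call up. It gives the time, the measured TCP pose, the force and the opening at its end, in the units of the state.
- get_state(): the state, without advancing time (a new reading comes with each control period).
- capture(name): name is "side" or "top"; returns a dict with "image" (480x640x3 uint8, red, green, blue), "fovy" (degrees; the focal length in pixels is half the picture's height over the tangent of half this angle, whatever the lens; pixels are square), "cx", "cy" (the principal point, pixels), "D" ([k1, k2, p1, p2, k3] as OpenCV has them; the pictures are not rectified), "pose" (4x4, takes a point from camera to world coordinates). Camera axes: x right, y up, looking along -z (the intrinsics and any distortion apply to the point x, -y, -z); pixel columns grow to the right and rows downward; lengths in m; the calibration is good to about 2 mm. A picture is of the moment at which its call begins. There is no depth.
- close_job(): hands the job in, once; it reports no verdict.
The state is a dict: "time_s": time; "joints": joint angles; "qd": joint speeds; "joint_torque": joint torques, N m; "tcp_pos": TCP position; "eef_rot": TCP orientation; "contact_force": force on the tool from outside, world axes, zero at the start; "moment": the same for the moment, N m; "gripper_width": finger opening in m.
Only numpy, scipy, OpenCV 4.12 (cv2) and the standard library are available. Lean on these libraries where they do the work, as an engineer would, in place of code of your own. Each camera call takes 0.05 s, during which the arm holds its last target.

TASK

Load the grey lens tube into the V-block fixture for laser marking: lay it in the two V-blocks with its plain end towards the back stop, and while still pressing it down slide it along until both V flanks and the stop bear, holding a steady push of about 10 N against the stop for half a second (the lens inside is glass: no knocks or drops, and never more than 25 N on the stop). Then swing the red-knobbed strap clamp over so that it snaps shut on the tube, and leave the tube clamped, still home against the stop; do not disturb the other things on the table.

Things in the scene. Friction and masses are not known exactly. Their poses are not given: they have to be found in the camera images.
- lens_tube: loose grey lens tube, 30 mm in diameter, 136 mm long, about 160 g, with a brass ring 33 mm across and 8 mm wide on one end. Origin at its centre on the axis; x runs along the axis to the plain end (+68 mm), the brass ring is at -68 to -60 mm. It starts level in the cradle, axis 45 mm above the table, plain end away from the robot; fingers have room on it from x = -30 to +30 mm
- plain_end (a point): centre of the plain end face of the tube, +68 mm along the tube's axis; x as the tube's x
- cradle: fixed blue plastic cradle, 108 x 58 mm, with two V-notched saddles 40 mm high, 12 mm wide, 84 mm apart; base 8 mm thick; origin at the centre of its underside on the table, x along the tube
- fixture: fixed marking fixture: base plate 12 mm thick from x = -74 to 98 and y = -56 to 36 mm, its frame's origin on the table under the V axis, x along the Vs to the back stop, z up. Two upward 90 degree V-blocks, each 20 mm long in x, 60 mm wide, 56 mm high, centred at x = -50 and +50 mm; from x = -40 to +40 mm a gap for fingers, open to 12 mm height. A tube lying in the Vs has its axis at y = 0, z = 58 mm; sliding it drags about as much as it bears down
- flank_left: the V faces on the fixture's +y side (bright steel, both V-blocks), fixed; its origin and axes are those of the fixture
- flank_right: the V faces on the fixture's -y side (bright steel, both V-blocks), fixed; its origin and axes are those of the fixture
- back_stop: rigid steel back stop at the fixture's +x end: a post 34 mm wide, 70 mm high over the table, with a round steel button 22 mm across facing -x; its origin and axes are those of the fixture
- stop_face (a point): centre of the stop button's face, at x = 66, y = 0, z = 58 mm of the fixture; axes as the fixture's. The tube is home when its plain end rests here
- seat (a point): where the tube's origin lies when it is home: x = -2, y = 0, z = 58 mm of the fixture
- clamp (a joint): strap clamp hinge, rad: starts open at about 1.85 (strap upright, leaning a little outward to the fixture's -y); 0 is level across the tube, on a seated tube it reads about 0.05. The spring goes over centre at 0.85: above, it holds the strap open; below, it snaps the strap down and holds it on the tube with about 6 N. Turning it over takes at most 0.35 N m, less towards the centre
- clamp_pivot (a point): hinge axis of the clamp at x = 50, y = -42, z = 81 mm of the fixture; the axis runs along the fixture's x, opening turns the strap up and towards -y
- clamp_knob (a point): centre of the red ball knob (16 mm) at the free end of the clamp strap, 92 mm from the hinge axis. The strap is 14 mm wide (along the fixture's x) and 5 mm thick; pushing its outer side towards +y at any height above the pivot turns it over
- coupling_b0: bystander: loose chrome coupling, 33 mm across, 46 mm high, standing; origin at the centre of its underside
- adapter_b0: bystander: loose black adapter box, 44 x 91 x 26 mm; origin at the centre of its underside
- pen_blue: bystander: loose dark pen, 138 mm long, 12 mm thick, lying flat; origin at the centre of its underside
- tweezers: bystander: loose steel tweezers, 15 x 121 x 5 mm, lying flat; origin at the centre of its underside

How it is judged (in metres and radians):
On the way:
1. with the clamp still open, the tube lies along the V-blocks and is pressed home: more than 1 N on each flank and on the back stop more than 3 N at once, held for 0.3 s (value of joint clamp above 1 rad and contact force between lens_tube and flank_left above 1 N and contact force between lens_tube and flank_right above 1 N and contact force between lens_tube and back_stop above 3 N and x of plain_end in the frame of stop_face between -0.0015 and 0.0015 m and y of plain_end in the frame of stop_face between -0.002 and 0.002 m and angle between the x axis of lens_tube and the x axis of fixture, either way round below 0.03 rad), for 0.3 s.
At the end, for the whole second after the job is handed in: The tube lies at rest in both V-blocks, bearing on both flanks (over 1.5 N each, from the clamp's spring) and lying along the fixture's x within 0.03 rad, its plain end within 1.5 mm of the stop face and 2 mm sideways; the clamp is shut on it (joint below 0.12 rad) (x of plain_end in the frame of stop_face between -0.0015 and 0.0015 m and y of plain_end in the frame of stop_face between -0.002 and 0.002 m and angle between the x axis of lens_tube and the x axis of fixture, either way round below 0.03 rad and value of joint clamp below 0.12 rad and contact force between lens_tube and flank_left above 1.5 N and contact force between lens_tube and flank_right above 1.5 N and linear speed of lens_tube below 0.01 m/s); the robot touches nothing.
It fails at once if the tube is driven against the back stop with more than 25 N (contact force between lens_tube and back_stop above 25 N).
It fails at once if the tube is slammed or dropped into the Vs, or pressed with more than 40 N on a flank (contact force between lens_tube and flank_left above 40 N or contact force between lens_tube and flank_right above 40 N).
It fails at once if a bystander is moved more than 20 mm (distance of any of coupling_b0, adapter_b0, pen_blue, tweezers from where it was at the start of the episode above 0.02 m).
It also fails if it takes over 67 s, if anything falls off the work surface, if the arm or the gripper's body presses on something with over 40 N, if the wrist force passes 120 N, or if a joint passes its speed limit or range.

## Working session

There is one attempt and no reset: what is moved stays moved. The work goes in short steps, Python scripts to look and compute and a shell command to move; the robot and the scene stay as the last step left them, time stands still between calls to the robot, and variables do not carry over. Pictures are saved under pics/ and viewed, and the job is handed in when it is done.

```bash
mkdir -p pics; ls; python3 - <<'E'
from plant import *
import cv2
s=get_state(); print(s)
for n in("side","top"):
    c=capture(n); cv2.imwrite(f"pics/{n}0.png",c["image"][:,:,::-1]); print(n,c["fovy"],c["cx"],c["cy"],c["D"],c["pose"])
E
```

```text
pics
{'time_s': 0.0, 'joints': array([ 8.91588872e+01,  2.05902489e+01,  6.35969658e-01, -2.03376654e-02,
       -7.01337418e+01, -1.65049333e+01]), 'qd': array([-0.0399433 , -0.02534227, -0.00885797, -0.00624775,  0.07504951,
       -0.04422181]), 'joint_torque': array([ 5.02512721e-04, -5.82715523e+01,  2.93049198e+01,  6.99704692e+00,
        6.81616933e-03, -1.63081031e-04]), 'tcp_pos': array([0.201147  , 0.64385259, 0.22565205]), 'eef_rot': array([  94.25169212,   89.90992583, -103.10127987]), 'contact_force': array([-0.86586114,  0.08063076,  0.06612491]), 'moment': array([-0.0219287 , -0.01345771,  0.04172203]), 'gripper_width': 0.08742569923046056}
side 53.14989101653003 320.36428175250416 239.976253418714 [-0.09061836  0.          0.          0.          0.        ] [[-0.99950276 -0.0214813   0.02308237  0.55782262]
 [ 0.03145411 -0.62795891  0.7776106   0.78616328]
 [-0.00220931  0.77794998  0.62832233  0.62178968]
 [ 0.          0.          0.          1.        ]]
top 51.76947505182571 312.289878500836 236.22783057702523 [-0.03746644  0.          0.          0.          0.        ] [[ 4.67172037e-02  9.73569199e-01 -2.23563230e-01  3.59456857e-01]
 [-9.98908151e-01  4.55118573e-02 -1.05440108e-02  1.00274020e-01]
 [-9.05463578e-05  2.23811719e-01  9.74632395e-01  9.83796740e-01]
 [ 0.00000000e+00  0.00000000e+00  0.00000000e+00  1.00000000e+00]]
```

View pics/side0.png

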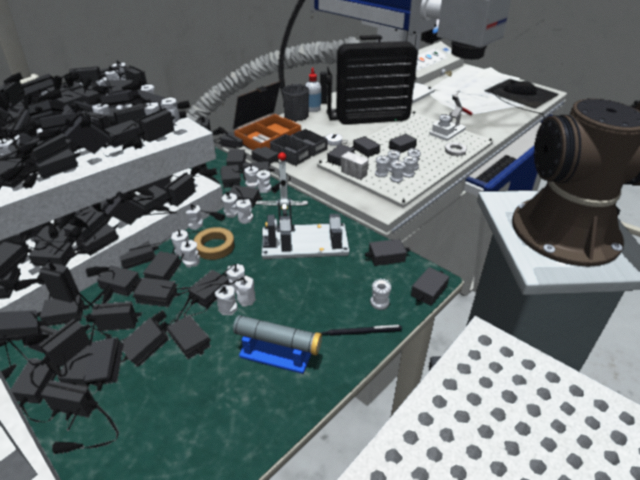

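View pics/top0.png

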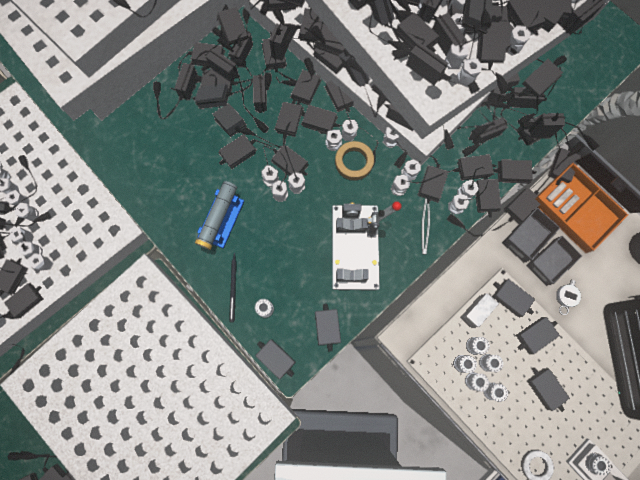

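```bash
cat > h.py <<'E'
from plant import *
import cv2, numpy as np
def K(c):
    f=240/np.tan(np.radians(c["fovy"]/2)); return np.array([[f,0,c["cx"]],[0,f,c["cy"]],[0,0,1.]])
def rays(c,uv):
    p=cv2.undistortPoints(np.asarray(uv,float).reshape(-1,1,2),K(c),np.array(c["D"])).reshape(-1,2)
    d=np.c_[p[:,0],-p[:,1],-np.ones(len(p))]@c["pose"][:3,:3].T
    return c["pose"][:3,3],d
def plane(c,uv,z):
    o,d=rays(c,uv); return o+d*((z-o[2])/d[:,2])[:,None]
def tri(c1,u1,c2,u2):
    o1,d1=rays(c1,u1);o2,d2=rays(c2,u2);out=[]
    for a,b in zip(d1,d2):
        a=a/np.linalg.norm(a);b=b/np.linalg.norm(b)
        t=np.linalg.lstsq(np.c_[a,-b],o2-o1,rcond=None)[0]
        p,q=o1+a*t[0],o2+b*t[1]; out.append(np.r_[(p+q)/2,np.linalg.norm(p-q)])
    return np.array(out)
def proj(c,P):
    P=np.atleast_2d(P); R=c["pose"][:3,:3]; q=(P-c["pose"][:3,3])@R
    q=q*[1,-1,-1]
    return cv2.projectPoints(q,np.zeros(3),np.zeros(3),K(c),np.array(c["D"]))[0].reshape(-1,2)
def crop(c,x0,y0,w,h,s,name):
    im=c["image"][y0:y0+h,x0:x0+w,::-1]
    cv2.imwrite("pics/"+name,cv2.resize(im,None,fx=s,fy=s,interpolation=cv2.INTER_CUBIC))
E
python3 - <<'E'
from h import *
s=capture("side");t=capture("top")
crop(t,180,165,80,100,6,"t_tube.png");crop(t,320,190,100,110,5,"t_fix.png")
crop(s,220,305,120,80,6,"s_tube.png");crop(s,250,145,120,120,5,"s_fix.png")
E
```

```text
(no output)
```

View pics/t_tube.png

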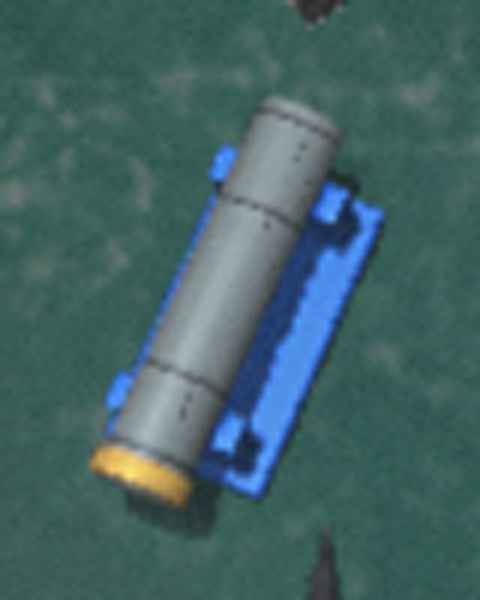

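View pics/t_fix.png

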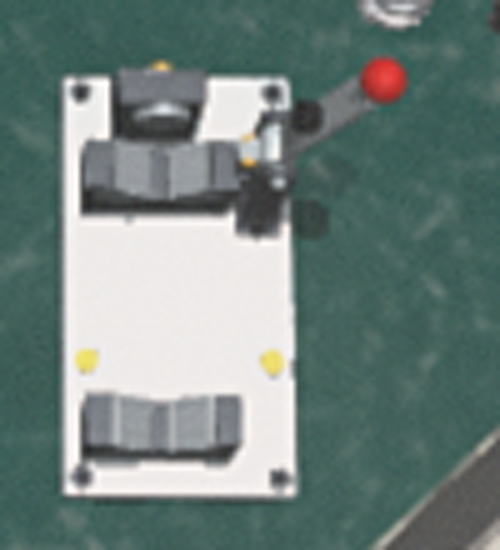

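View pics/s_tube.png

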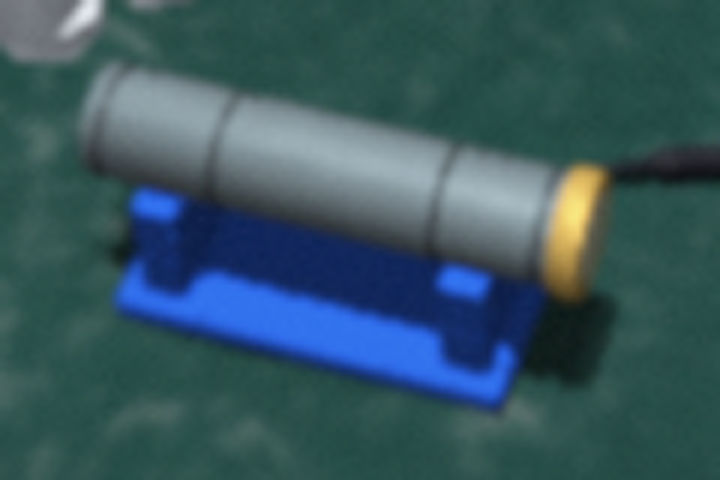

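View pics/s_fix.png

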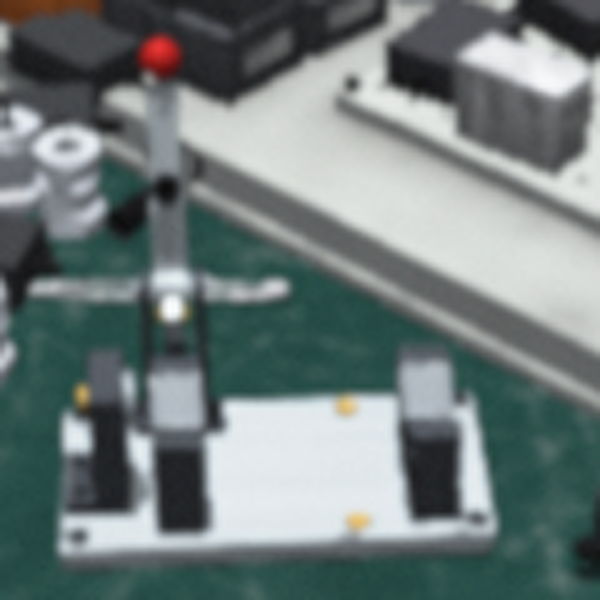

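```bash
cat > m1.py <<'E'
from h import *
s=capture("side");t=capture("top")
def hsv(c): return cv2.cvtColor(c["image"],cv2.COLOR_RGB2HSV)
def big(m,x0,y0,x1,y1):
    M=np.zeros(m.shape[:2],np.uint8);M[y0:y1,x0:x1]=m[y0:y1,x0:x1]
    n,l,st,ce=cv2.connectedComponentsWithStats(M)
    i=1+np.argmax(st[1:,4]);return (l==i).astype(np.uint8),ce[i],st[i]
# knob
ks=[]
for c,b in((t,(380,190,415,220)),(s,(270,145,300,170))):
    h=hsv(c);m=((h[...,0]<8)|(h[...,0]>172))&(h[...,1]>150)&(h[...,2]>80)
    _,ce,st=big(m.astype(np.uint8),*b);ks.append(ce);print("knob",ce,st)
print("knob xyz",tri(t,[ks[0]],s,[ks[1]]))
# base plate top
h=hsv(t);m=((h[...,1]<30)&(h[...,2]>200)).astype(np.uint8)
M,ce,st=big(m,325,198,388,296)
cn=max(cv2.findContours(M,0,1)[0],key=cv2.contourArea).reshape(-1,2)
# sub-pixel: line fits on contour sides; contour = pixel centres of boundary, expand 0.5
P=plane(t,cn,0.012)[:,:2].astype(np.float32);r=cv2.minAreaRect(P);print("plate rect",r,cv2.boxPoints(r))
# ring & tube
rg=[]
for c,b in((t,(190,225,220,255)),(s,(300,325,330,360))):
    h=hsv(c);m=(h[...,0]>12)&(h[...,0]<32)&(h[...,1]>110)
    _,ce,st=big(m.astype(np.uint8),*b);rg.append(ce);print("ring",ce,st)
print("ring",tri(t,[rg[0]],s,[rg[1]]))
ns=[];res={}
for nm,c,b in(("t",t,(190,175,245,255)),("s",s,(225,310,330,362))):
    h=hsv(c);m=((h[...,1]<58)&(h[...,2]>70)).astype(np.uint8)
    M,ce,st=big(m,*b);print("tube",nm,ce,st)
    M=cv2.morphologyEx(M,cv2.MORPH_OPEN,np.ones((3,3),np.uint8))
    cv2.imwrite(f"pics/mask_{nm}.png",cv2.resize(M[b[1]:b[3],b[0]:b[2]]*255,None,fx=6,fy=6))
    ys,xs=np.nonzero(M);pts=np.c_[xs,ys].astype(float)
    mu=pts.mean(0);ax=np.linalg.svd(pts-mu,full_matrices=False)[2][0];nn=np.array([-ax[1],ax[0]])
    a=(pts-mu)@ax;w=(pts-mu)@nn;e=[[],[]]
    L=np.ptp(a)
    for q in np.arange(-.35*L,.35*L,1.0):
        k=abs(a-q)<.8
        if k.sum()<3: continue
        e[0].append(mu+ax*q+nn*(w[k].min()-.3));e[1].append(mu+ax*q+nn*(w[k].max()+.3))
    nrm=[]
    for E in e:
        E=np.array(E);l=cv2.fitLine(E.astype(np.float32),cv2.DIST_HUBER,0,.01,.01).ravel()
        # endpoints
        A=l[2:]-l[:2]*20;B=l[2:]+l[:2]*20
        o,d=rays(c,[A,B]);n=np.cross(d[0],d[1]);n/=np.linalg.norm(n);nrm.append(n)
    if nrm[0]@nrm[1]<0:nrm[1]=-nrm[1]
    n=nrm[0]+nrm[1];n/=np.linalg.norm(n);half=np.arccos(nrm[0]@nrm[1])/2
    ns.append(n);res[nm]=(o,half)
o1=res["t"][0];o2=res["s"][0]
d=np.cross(ns[0],ns[1]);d/=np.linalg.norm(d)
p=np.linalg.solve(np.array([ns[0],ns[1],d]),[ns[0]@o1,ns[1]@o2,d@np.array([.45,.35,.05])])
if d[0]<0:d=-d
for nm in"ts":
    o,hf=res[nm];dist=np.linalg.norm(np.cross(p-o,d));print(nm,"diam est",2*dist*np.sin(hf))
print("axis pt",p,"dir",d,"yaw",np.degrees(np.arctan2(d[1],d[0])),"slope",np.degrees(np.arcsin(d[2])))
R=tri(t,[rg[0]],s,[rg[1]])[0,:3];print("ring along axis",p+d*((R-p)@d))
np.savez("axis.npz",p=p,d=d)
E
python3 m1.py
```

```text
knob [396.45283019 205.43396226] [393 202   8   8  53]
knob [281.46153846 155.48076923] [278 152   8   8  52]
knob xyz [[ 0.60731626 -0.03251249  0.17081711  0.00111164]]
plate rect ((0.5655025839805603, 0.023253070190548897), (0.16821199655532837, 0.0901825875043869), 2.1474807262420654) [[ 0.47976598  0.06516109]
 [ 0.48314533 -0.02495816]
 [ 0.65123916 -0.01865495]
 [ 0.6478598   0.0714643 ]]
ring [203.13636364 243.5       ] [195 240  17   9  66]
ring [315.21487603 343.19834711] [311 333  11  22 121]
ring [[0.55131815 0.32154502 0.04530442 0.00197172]]
tube t [217.43663472 211.91906283] [196 181  41  64 939]
tube s [273.7244898  332.03862974] [ 233  315   83   37 1372]
t diam est 0.02779301270097055
s diam est 0.029900105004237232
axis pt [0.4519269  0.35545739 0.04546   ] dir [ 0.94485578 -0.3274017   0.00746266] yaw -19.111697549679175 slope 0.42758282068488807
ring along axis [0.55114829 0.32107622 0.04624367]
```

```bash
cat > m2.py <<'E'
from h import *
z=np.load("axis.npz");p,d=z["p"],z["d"]
d=d.copy();d[2]=0;d/=np.linalg.norm(d)
s=capture("side");t=capture("top")
R0=np.array([.5512,.3212,.0455]);C0=p+d*((R0-p)@d)+d*.064
e1=np.cross([0,0,1],d);e2=np.array([0,0,1.])
for nm,c,b in(("t",t,(190,175,245,255)),("s",s,(225,310,330,362))):
    h=cv2.cvtColor(c["image"],cv2.COLOR_RGB2HSV)
    m=(((h[...,1]<58)&(h[...,2]>70))|((h[...,0]>12)&(h[...,0]<32)&(h[...,1]>100))).astype(np.uint8)
    m[:b[1]]=0;m[b[3]:]=0;m[:,:b[0]]=0;m[:,b[2]:]=0
    n,l,st,ce=cv2.connectedComponentsWithStats(m);i=1+np.argmax(st[1:,4]);ys,xs=np.nonzero(l==i)
    pts=np.c_[xs,ys].astype(float)
    q=proj(c,[C0,C0+d*.01]);ax=q[1]-q[0];sc=np.linalg.norm(ax);ax/=sc
    a=(pts-q[0])@ax; 
    th=np.linspace(0,2*np.pi,60)[:,None]
    def circ(x,r): return (proj(c,C0+d*x+r*(np.cos(th)*e1+np.sin(th)*e2))-q[0])@ax
    print(nm,"plain px obs",a.max()+.5,"pred",circ(.068,.015).max(),"ring obs",a.min()-.5,"pred",circ(-.068,.0165).min(),"px/10mm",sc)
    tip=circ(.068,.015).max();print(" shift mm plain",(a.max()+.4-tip)/sc*10,"ring",(a.min()-.4-circ(-.068,.0165).min())/sc*10)
print("C0",C0,"yaw",np.degrees(np.arctan2(d[1],d[0])))
E
python3 m2.py
```

```text
t plain px obs 34.717543378051616 pred 35.34869256211535 ring obs -37.112591150081975 pred -35.40064301163335 px/10mm 4.99060218672102
 shift mm plain -1.465052025202847 ring -3.229967202630761
s plain px obs 44.73682701763859 pred 44.78543300160526 ring obs -45.75931758961239 pred -45.252915026245255 px/10mm 6.194740676311771
 shift mm plain -0.23989056480593834 ring -0.6560445135680721
C0 [0.61162862 0.30011919 0.04546   ] yaw -19.111697549679178
```

```bash
python3 - <<'E'
from h import *
s=capture("side");t=capture("top")
h=cv2.cvtColor(s["image"],cv2.COLOR_RGB2HSV)
m=((h[...,1]<40)&(h[...,2]>185)).astype(np.uint8);b=(255,215,355,262)
m[:b[1]]=0;m[b[3]:]=0;m[:,:b[0]]=0;m[:,b[2]:]=0
n,l,st,ce=cv2.connectedComponentsWithStats(m);i=1+np.argmax(st[1:,4]);print(st[i])
M=(l==i).astype(np.uint8)
cn=max(cv2.findContours(M,0,1)[0],key=cv2.contourArea).reshape(-1,2)
P=plane(s,cn,.012)[:,:2].astype(np.float32)
r=cv2.minAreaRect(P);print(r,cv2.boxPoints(r))
# top: line fits on long edges
h=cv2.cvtColor(t["image"],cv2.COLOR_RGB2HSV)
m=((h[...,1]<40)&(h[...,2]>180))
L=[];Rr=[]
for y in range(222,286):
    xs=np.nonzero(m[y,325:345])[0]+325; 
    if len(xs):L.append((xs.min()-.5,y))
    xs=np.nonzero(m[y,368:388])[0]+368
    if len(xs) and y>240:Rr.append((xs.max()+.5,y))
for E in(L,Rr):
    W=plane(t,E,.012);l=cv2.fitLine(W[:,:2].astype(np.float32),cv2.DIST_HUBER,0,.001,.001).ravel();print(np.degrees(np.arctan(l[1]/l[0])),l)
R=lambda a:np.array([[np.cos(a),-np.sin(a)],[np.sin(a),np.cos(a)]])
O=np.array([.5531,.0328]);a=np.radians(2.15)
C=[(-74,-56,12),(98,-56,12),(98,36,12),(-74,36,12),(-60,30,56),(-40,30,56),(40,30,56),(60,30,56),(-40,-30,56),(66,0,58),(50,-67.4,169.4),(75,17,70),(75,-17,70)]
for c,nm,x0,y0,S in((s,"s",250,145,5),(t,"t",320,190,5)):
    im=cv2.resize(c["image"][y0:y0+120,x0:x0+120,::-1],None,fx=S,fy=S,interpolation=cv2.INTER_CUBIC)
    for f in C:
        w=np.r_[O+R(a)@(np.array(f[:2])/1e3),f[2]/1e3];u=proj(c,w)[0]
        cv2.circle(im,tuple(int(round(v)) for v in ((u-[x0,y0]+.5)*S)),3,(0,0,255),1)
    cv2.imwrite(f"pics/chk_{nm}.png",im)
a=cv2.imread("pics/chk_s.png");b=cv2.imread("pics/chk_t.png");cv2.imwrite("pics/chk.png",cv2.resize(np.hstack([a,b]),(800,400)))
E
```

```text
[ 263  224   81   31 1211]
((0.5719707012176514, 0.02536570467054844), (0.15778183937072754, 0.09235227108001709), 1.8155295848846436) [[ 0.49165645  0.06901927]
 [ 0.49458233 -0.02328665]
 [ 0.652285   -0.01828786]
 [ 0.6493591   0.07401806]]
2.159606 [0.99928975 0.03768331 0.56012106 0.06917559]
1.6808972 [ 0.9995697   0.02933298  0.53775954 -0.02309922]
```

View pics/chk.png

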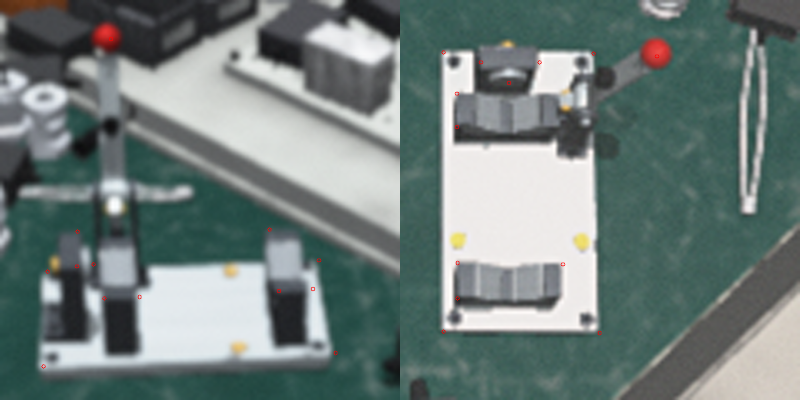

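```bash
cat > st.py <<'E'
from h import *
import sys
from scipy.spatial.transform import Rotation as Ro
def Rt(s): return Ro.from_euler("xyz",s["eef_rot"],degrees=True).as_matrix()
def show(target=None,yawaxis=None):
    s=get_state();R=Rt(s)
    print("t",round(s["time_s"],2),"tcp",s["tcp_pos"].round(4),"w",round(s["gripper_width"],4),"F",s["contact_force"].round(2),"M",s["moment"].round(2))
    print("tool y",R[:,1].round(3),"yaw_y",round(np.degrees(np.arctan2(R[1,1],R[0,1])),2),"x",R[:,0].round(4),"j6",s["joints"][5].round(1))
    if target is not None: print("delta tool",(R.T@(np.array(target)-s["tcp_pos"])).round(4))
    if yawaxis is not None:
        # desired direction (deg) of tool y in world, modulo 180
        y=np.degrees(np.arctan2(R[1,1],R[0,1]));dw=(yawaxis-y+90)%180-90
        # tool x is down: turning +about tool x turns world yaw negative
        print("roll rad about tool x",round(-np.radians(dw),4))
    return s,R
if __name__=="__main__":
    a=[float(v) for v in sys.argv[1:]]
    show(a[:3] if len(a)>=3 else None,a[3] if len(a)>3 else None)
E
python3 - <<'E'
import numpy as np
C=np.array([.6105,.3005]);d=np.array([np.cos(np.radians(-19.1)),np.sin(np.radians(-19.1))])
print(C-.010*d)
E
python3 st.py .601 .3038 .15 70.9
```

```text
[0.60105051 0.30377218]
t 0.5 tcp [0.2013 0.6443 0.2265] w 0.0879 F [ 0.41  0.25 -0.2 ] M [ 0.03 -0.03 -0.04]
tool y [-0.298 -0.954  0.   ] yaw_y -107.35 x [-0. -0. -1.] j6 -16.5
delta tool [ 0.0765  0.2058 -0.4831]
roll rad about tool x 0.0305
```

```bash
python3 -m creep '{"jaw":[-1,-1,-1,-1,-1,-1,-1,-1,-1,-1],"translation":[[0,0.005,-0.012],[0,0.0103,-0.024],[0,0.0103,-0.024],[0,0.0103,-0.024],[0,0.0103,-0.024],[0,0.0103,-0.024],[0,0.0103,-0.024],[0,0.0103,-0.024],[0,0.0103,-0.024],[0,0.0103,-0.024]],"roll":[0.003,0.003,0.003,0.003,0.003,0.003,0.003,0.003,0.003,0.003]}' 40; python3 st.py .601 .3038 .15 70.9
```

```text
time_s: 1.5
tcp_pos: [0.3885, 0.479, 0.2268]
eef_rot: [-98.5, 90.0, 62.4]
contact_force: [0.8, 0.7, 0.7]
gripper_width: 0.0877
t 1.5 tcp [0.3885 0.479  0.2268] w 0.0877 F [0.85 0.74 0.72] M [ 0.08 -0.02  0.01]
tool y [-0.327 -0.945 -0.   ] yaw_y -109.09 x [ 1.e-04  2.e-04 -1.e+00] j6 1.8
delta tool [ 0.0767  0.0961 -0.2582]
roll rad about tool x 0.0002
```

```bash
python3 -m creep '{"jaw":[-1,-1,-1,-1,-1,-1,-1,-1,-1,-1],"translation":[[0,0.0115,-0.031],[0,0.0115,-0.031],[0,0.0115,-0.031],[0,0.0115,-0.031],[0,0.0115,-0.031],[0.01,0.0115,-0.031],[0.02,0.0115,-0.031],[0.02,0.0096,-0.025],[0.015,0.004,-0.01],[0.01,0,0]],"roll":[0,0,0,0,0,0,0,0,0,0]}' ; python3 st.py .601 .3038 .026 70.9
python3 - <<'E'
from h import *
s=capture("side");t=capture("top")
cv2.imwrite("pics/s2.png",s["image"][:,:,::-1]);crop(t,150,130,160,140,5,"t2.png");crop(s,200,220,200,150,4,"s2c.png")
E
```

```text
time_s: 2.5
tcp_pos: [0.5954, 0.3072, 0.15]
eef_rot: [60.5, 89.9, -138.7]
contact_force: [0.2, -0.2, 0.1]
gripper_width: 0.0874
t 2.5 tcp [0.5954 0.3072 0.15  ] w 0.0874 F [ 0.16 -0.17  0.09] M [-0.06  0.09  0.01]
tool y [-0.329 -0.944  0.002] yaw_y -109.21 x [-0.0013 -0.0012 -1.    ] j6 26.9
delta tool [ 0.124   0.0012 -0.0065]
roll rad about tool x -0.0019
```

View pics/t2.png

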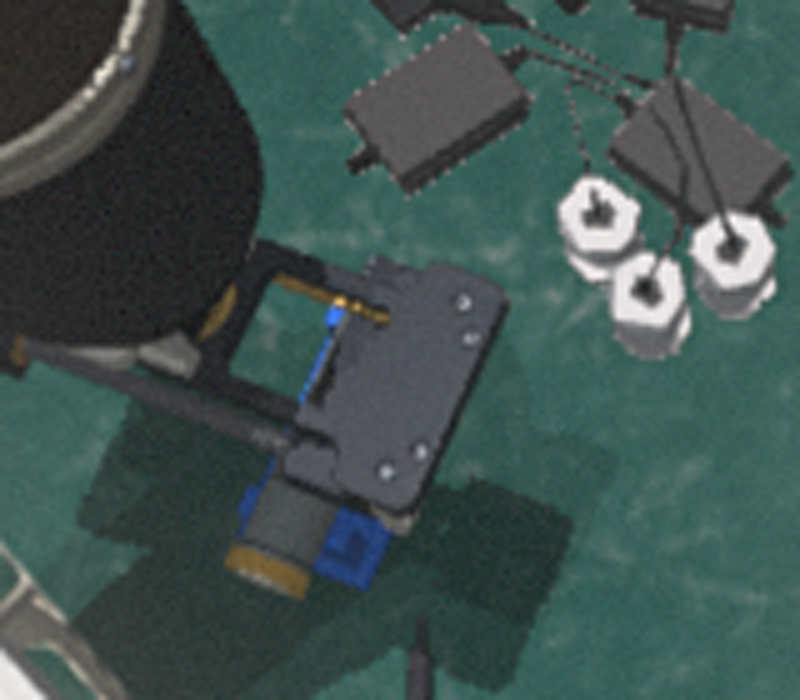

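View pics/s2c.png

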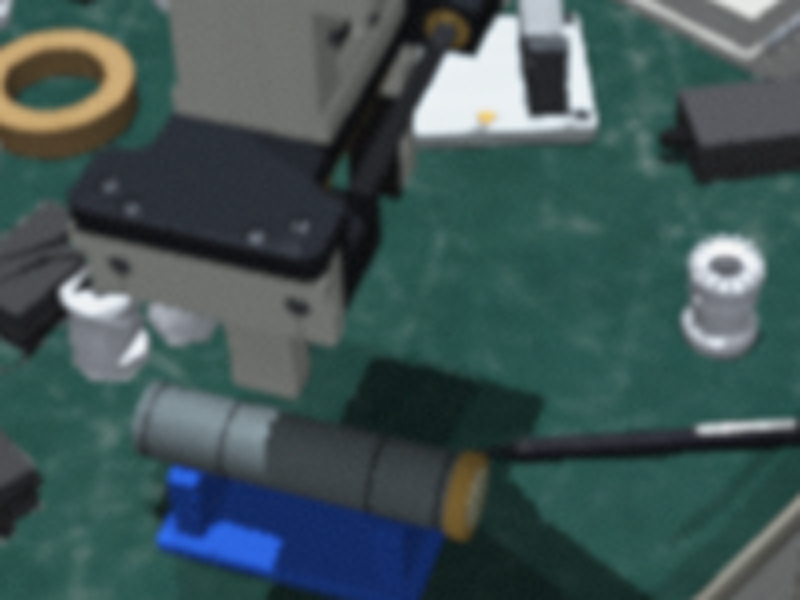

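```bash
python3 -m creep '{"jaw":[-1,-1,-1,-1,-1,-1,-1,-1,-1,-1],"translation":[[0,0.0012,-0.0065],[0.01,0,0],[0.02,0,0],[0.02,0,0],[0.02,0,0],[0.02,0,0],[0.016,0,0],[0.01,0,0],[0.006,0,0],[0.002,0,0]],"roll":[0,0,0,0,0,0,0,0,0,0]}' ; python3 st.py .601 .3038 .026 70.9
python3 - <<'E'
from h import *
s=capture("side");t=capture("top")
crop(t,150,130,160,140,5,"t3.png");crop(s,200,220,200,150,4,"s3c.png")
E
```

```text
time_s: 3.6
tcp_pos: [0.6005, 0.3061, 0.0273]
eef_rot: [76.7, 90.0, -122.4]
contact_force: [-0.5, 0.3, -0.5]
gripper_width: 0.0877
t 3.6 tcp [0.6005 0.3061 0.0273] w 0.0877 F [-0.48  0.25 -0.45] M [-0.01  0.06 -0.01]
tool y [-0.326 -0.945  0.   ] yaw_y -109.04 x [-1.e-04 -2.e-04 -1.e+00] j6 27.4
delta tool [ 0.0013  0.002  -0.0012]
roll rad about tool x 0.001
```

View pics/s3c.png

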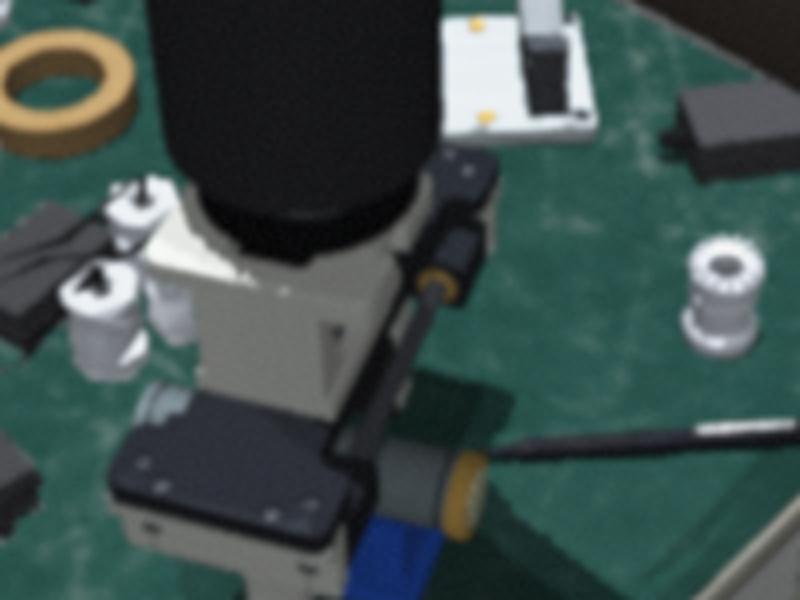

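```bash
python3 -m creep '{"jaw":[-1,0.3,0.3,0.3,1,1,1,1,1,1],"translation":[[0.001,0.002,-0.001],[0,0,0],[0,0,0],[0,0,0],[0,0,0],[0,0,0],[0,0,0],[0,0,0],[0,0,0],[0,0,0]],"roll":[0,0,0,0,0,0,0,0,0,0]}' 20; python3 st.py .601 .3038 .026 70.9
```

```text
time_s: 4.7
tcp_pos: [0.6008, 0.3033, 0.0265]
eef_rot: [73.1, 90.0, -125.9]
contact_force: [0.3, -2.0, 0.0]
gripper_width: 0.0296
t 4.7 tcp [0.6008 0.3033 0.0265] w 0.0296 F [ 0.33 -1.97  0.04] M [-0.49  0.12  0.02]
tool y [-0.327 -0.945  0.001] yaw_y -109.07 x [-4.e-04 -5.e-04 -1.e+00] j6 27.6
delta tool [ 0.0005 -0.0005 -0.    ]
roll rad about tool x 0.0006
```

```bash
python3 -m creep '{"jaw":[1,1,1,1,1,1,1,1,1,1],"translation":[[0,0,0],[0,0,0],[-0.003,0,0],[-0.008,0,0],[-0.015,0,0],[-0.02,0,0],[-0.025,0,0],[-0.025,0,0],[-0.018,0,0],[-0.01,0,0]],"roll":[0,0,0,0,0,0,0,0,0,0]}' 45; python3 st.py .532 .0332 .14 -88
python3 - <<'E'
from h import *
s=capture("side")
crop(s,200,220,200,150,4,"s4c.png")
E
```

```text
time_s: 5.7
tcp_pos: [0.6018, 0.3044, 0.1541]
eef_rot: [-122.2, 89.8, 38.8]
contact_force: [0.6, 0.3, -2.0]
gripper_width: 0.0288
t 5.7 tcp [0.6018 0.3044 0.1541] w 0.0288 F [ 0.57  0.3  -1.99] M [-0.01 -0.09 -0.  ]
tool y [-0.326 -0.945 -0.004] yaw_y -109.05 x [ 0.0033  0.0027 -1.    ] j6 27.6
delta tool [ 0.0131  0.2792 -0.0225]
roll rad about tool x -0.3674
```

View pics/s4c.png

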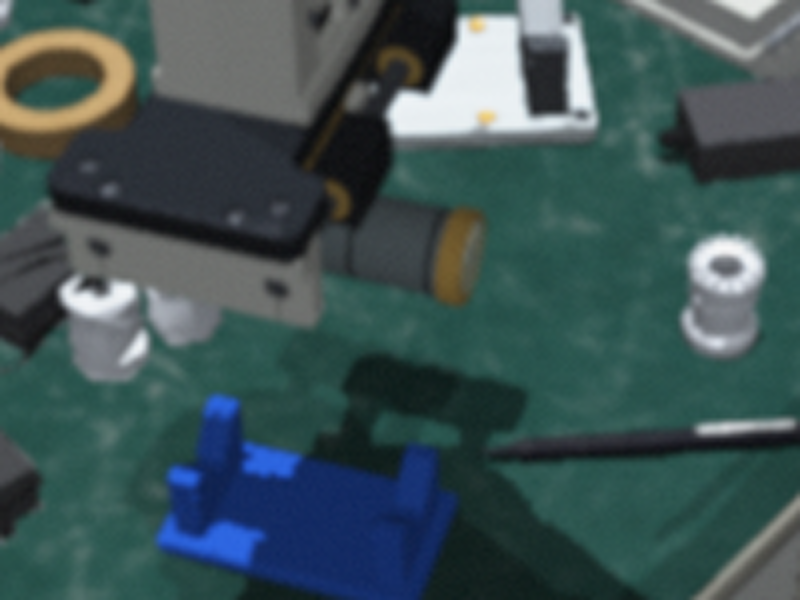

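```bash
python3 -m creep '{"jaw":[1,1,1,1,1,1,1,1,1,1],"translation":[[0,0.015,-0.002],[0,0.03,-0.003],[0,0.035,-0.003],[0,0.04,-0.003],[0,0.04,-0.003],[0,0.04,-0.003],[0,0.035,-0.003],[0,0.03,-0.002],[0,0.012,0],[0,0.002,0]],"roll":[0,0,0,0,0,0,0,0,0,0]}' 
python3 -m creep '{"jaw":[1,1,1,1,1,1,1,1,1,1],"translation":[[0,0,0],[0,0,0],[0,0,0],[0,0,0],[0,0,0],[0,0,0],[0,0,0],[0,0,0],[0,0,0],[0,0,0]],"roll":[-0.02,-0.05,-0.05,-0.06,-0.06,-0.06,-0.04,-0.02,-0.007,0]}' ; python3 st.py .532 .0332 .10 -88
python3 - <<'E'
from h import *
s=capture("side");t=capture("top")
crop(t,290,160,140,140,5,"t5.png");crop(s,230,130,160,140,5,"s5c.png")
E
```

```text
time_s: 6.75
tcp_pos: [0.5294, 0.0311, 0.1501]
eef_rot: [30.7, 89.9, -168.5]
contact_force: [0.4, 0.3, -1.8]
gripper_width: 0.029
time_s: 7.75
tcp_pos: [0.5307, 0.0332, 0.1504]
eef_rot: [15.1, 90.0, -162.9]
contact_force: [0.4, 0.7, -2.0]
gripper_width: 0.0291
t 7.75 tcp [0.5307 0.0332 0.1504] w 0.0291 F [ 0.37  0.68 -2.02] M [-0.07  0.04 -0.02]
tool y [ 0.034 -0.999  0.   ] yaw_y -88.03 x [-2.e-04 -1.e-04 -1.e+00] j6 67.3
delta tool [ 0.0504  0.     -0.0013]
roll rad about tool x -0.0004
```

View pics/s5c.png

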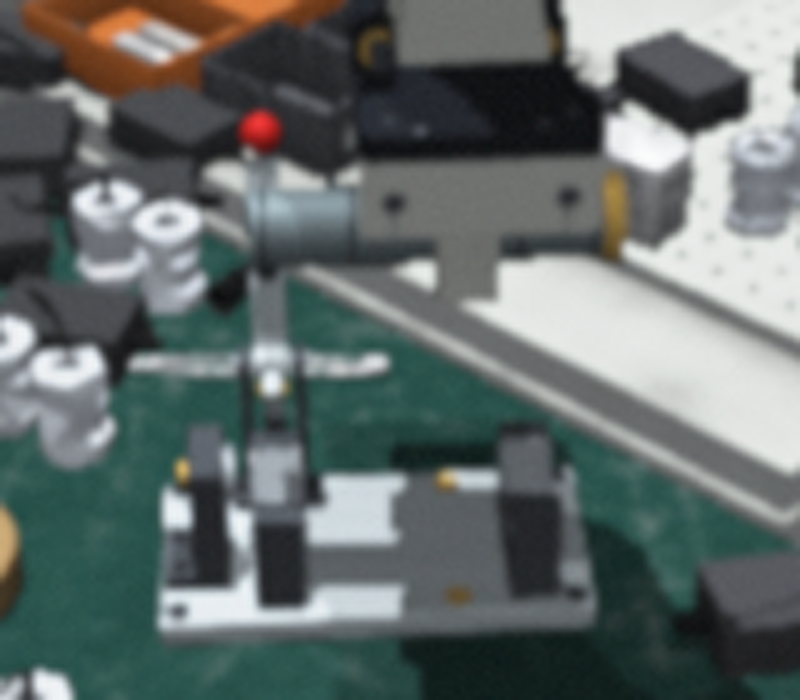

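View pics/t5.png

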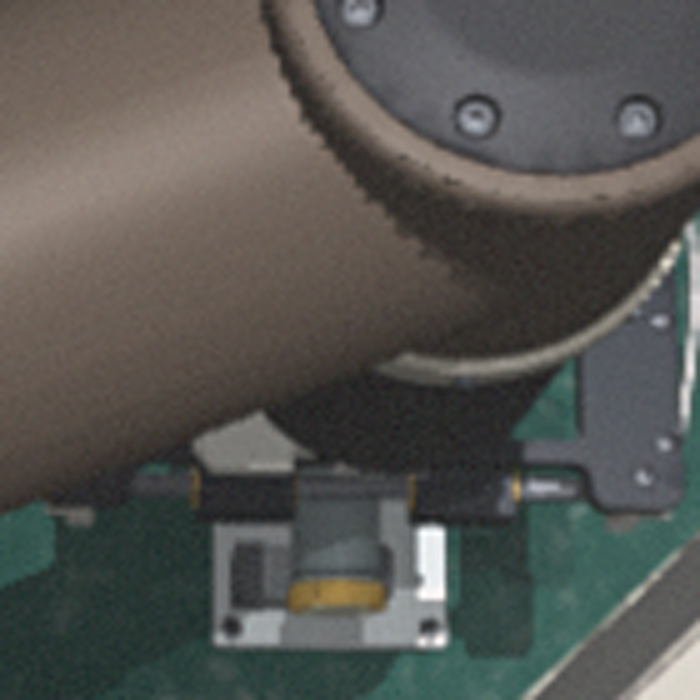

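```bash
cat > ring.py <<'E'
from st import *
s,R=show();ax=-R[:,2]
P=s["tcp_pos"]-R[:,0]*.019
for n,b in(("top",(330,250,385,300)),("side",(340,155,365,190))):
    c=capture(n);h=cv2.cvtColor(c["image"],cv2.COLOR_RGB2HSV)
    m=((h[...,0]>12)&(h[...,0]<32)&(h[...,1]>100)).astype(np.uint8)
    m[:b[1]]=0;m[b[3]:]=0;m[:,:b[0]]=0;m[:,b[2]:]=0
    k,l,st,ce=cv2.connectedComponentsWithStats(m);i=1+np.argmax(st[1:,4])
    print(n,ce[i],st[i],"pred centre (-64+10)",proj(c,P-ax*.054)[0],"tube x-10 plain",proj(c,P+ax*.078)[0])
    print(" ring edge mid world at axis height",plane(c,[[st[i][0]+st[i][2]/2-.5,ce[i][1]]],P[2]),"vs",P-ax*.054)
E
python3 ring.py
```

```text
t 7.85 tcp [0.5306 0.0329 0.1505] w 0.0288 F [ 0.82  0.14 -2.26] M [-0.07 -0.02  0.05]
tool y [ 0.034 -0.999  0.   ] yaw_y -88.05 x [-1.e-04 -0.e+00 -1.e+00] j6 67.2
top [357.         278.43023256] [348 276  19   6  86] pred centre (-64+10) [357.32753681 279.24276687] tube x-10 plain [356.74712449 202.81780117]
 ring edge mid world at axis height [[0.47800428 0.03169295 0.1694791 ]] vs [0.47667307 0.03111416 0.16948438]
side [352.32142857 172.07142857] [351 165   4  16  56] pred centre (-64+10) [352.3589323  171.98811875] tube x-10 plain [279.84821068 174.60870432]
 ring edge mid world at axis height [[0.47643965 0.0314073  0.1694791 ]] vs [0.47667307 0.03111416 0.16948438]
```

```bash
python3 -m creep '{"jaw":[1,1,1,1,1,1,1,1,1,1],"translation":[[0,0.0006,0],[0.008,0,0],[0.015,0,0],[0.018,0,0],[0.018,0,0],[0.014,0,0],[0.01,0,0],[0.006,0,0],[0.003,0,0],[0.001,0,0]],"roll":[0,0,0,0,0,0,0,0,0,0]}' ; python3 st.py .532 .0325 .0395 -88
python3 - <<'E'
from h import *
s=capture("side");t=capture("top")
crop(s,230,130,160,140,5,"s6c.png")
E
```

```text
time_s: 8.95
tcp_pos: [0.5308, 0.0322, 0.0575]
eef_rot: [170.1, 90.0, -7.9]
contact_force: [-0.7, 0.4, -1.5]
gripper_width: 0.0291
t 8.95 tcp [0.5308 0.0322 0.0575] w 0.0291 F [-0.67  0.43 -1.53] M [-0.03 -0.01 -0.  ]
tool y [ 0.034 -0.999  0.   ] yaw_y -88.04 x [ 1.e-04 -0.e+00 -1.e+00] j6 67.3
delta tool [ 0.018  -0.0003 -0.0013]
roll rad about tool x -0.0007
```

View pics/s6c.png

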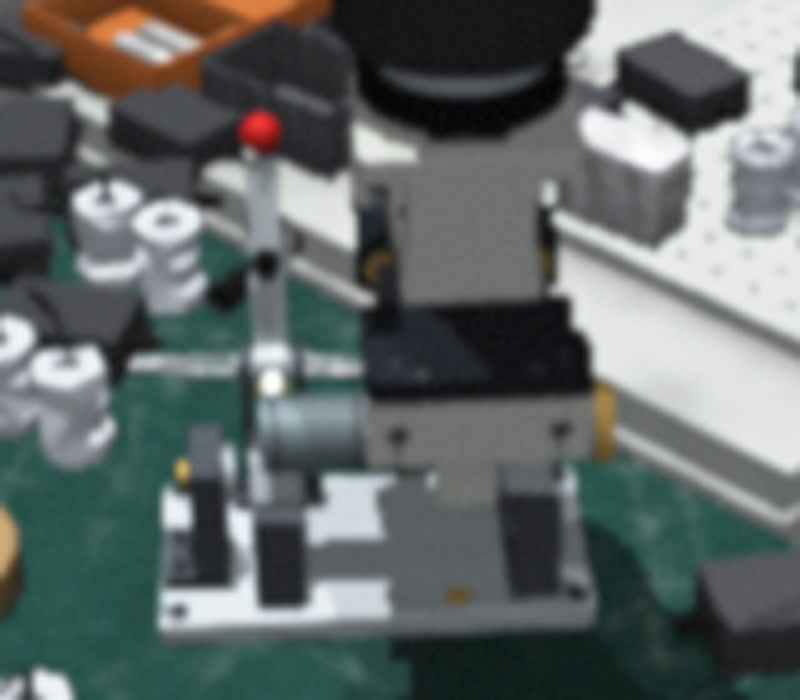

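```bash
python3 -m creep '{"jaw":[1,1,1,1,1,1,1,1,1,1],"translation":[[0.002,0,0],[0.003,0,0],[0.003,0,0],[0.002,0,0],[0.0015,0,0],[0.001,0,0],[0.001,0,0],[0.0005,0,0],[0.0005,0,0],[0,0,0]],"roll":[0,0,0,0,0,0,0,0,0,0]}' ; python3 st.py .532 .0325 .0395 -88
```

```text
time_s: 10.05
tcp_pos: [0.5306, 0.0322, 0.0431]
eef_rot: [130.2, 90.0, -47.8]
contact_force: [1.1, -0.8, -2.3]
gripper_width: 0.0292
t 10.05 tcp [0.5306 0.0322 0.0431] w 0.0292 F [ 1.06 -0.76 -2.34] M [-0.03 -0.05  0.  ]
tool y [ 0.034 -0.999  0.   ] yaw_y -88.04 x [ 0. -0. -1.] j6 67.3
delta tool [ 0.0036 -0.0003 -0.0014]
roll rad about tool x -0.0007
```

```bash
python3 -m creep '{"jaw":[1,1,1,1,1,1,1,1,1,1],"translation":[[0.0005,0,0],[0.0005,0,0],[0.0005,0,0],[0.0005,0,0],[0.0005,0,0],[0.0005,0,0],[0,0,0],[0,0,0],[0,0,0],[0,0,0]],"roll":[0,0,0,0,0,0,0,0,0,0]}' ; python3 st.py .532 .0325 .0395 -88
```

```text
time_s: 11.05
tcp_pos: [0.5307, 0.032, 0.0403]
eef_rot: [134.8, 90.0, -43.2]
contact_force: [-0.3, -2.5, 3.2]
gripper_width: 0.0292
t 11.05 tcp [0.5307 0.032  0.0403] w 0.0292 F [-0.26 -2.47  3.23] M [-1.01  0.15  0.04]
tool y [ 0.034 -0.999  0.   ] yaw_y -88.03 x [ 2.e-04 -2.e-04 -1.e+00] j6 67.3
delta tool [ 0.0008 -0.0004 -0.0013]
roll rad about tool x -0.0006
```

```bash
python3 -m creep '{"jaw":[1,1,1,1,1,1,1,1,1,1],"translation":[[0,0.0003,0],[0,0.0002,0],[0.0003,0,0],[0,0,0],[0,0,0],[0,0,0],[0,0,0],[0,0,0],[0,0,0],[0,0,0]],"roll":[0,0,0,0,0,0,0,0,0,0]}' ; python3 st.py .532 .0325 .0395 -88
```

```text
time_s: 12.05
tcp_pos: [0.5308, 0.0317, 0.0399]
eef_rot: [-171.0, 90.0, 10.9]
contact_force: [-0.2, -2.6, 5.4]
gripper_width: 0.0292
t 12.05 tcp [0.5308 0.0317 0.0399] w 0.0292 F [-0.18 -2.62  5.43] M [-0.71  0.07  0.02]
tool y [ 0.034 -0.999 -0.   ] yaw_y -88.04 x [ 3.e-04  1.e-04 -1.e+00] j6 67.4
delta tool [ 0.0004 -0.0008 -0.0012]
roll rad about tool x -0.0006
```

```bash
python3 -m creep '{"jaw":[1,1,1,1,1,1,1,1,1,1],"translation":[[0,0.0003,0],[0,0,-0.0005],[0,0,-0.0007],[0,0,-0.0008],[0,0,-0.0008],[0,0,-0.0008],[0,0,-0.0008],[0,0,-0.0008],[0,0,-0.0005],[0,0,-0.0003]],"roll":[0,0,0,0,0,0,0,0,0,0]}' ; python3 st.py .532 .0325 .0395 -88
```

```text
time_s: 13.05
tcp_pos: [0.5336, 0.0312, 0.0394]
eef_rot: [6.7, 89.7, -171.4]
contact_force: [-11.3, 2.7, 10.9]
gripper_width: 0.029
t 13.05 tcp [0.5336 0.0312 0.0394] w 0.029 F [-11.27   2.75  10.88] M [ 0.96  4.22 -0.  ]
tool y [ 0.033 -0.999  0.001] yaw_y -88.08 x [-5.1e-03 -8.0e-04 -1.0e+00] j6 67.7
delta tool [-0.0001 -0.0013  0.0016]
roll rad about tool x -0.0014
```

```bash
python3 -m creep '{"jaw":[1,1,1,1,1,1,1,1,1,1],"translation":[[-0.0004,-0.0002,0],[-0.0003,0,0],[0,0,-0.0003],[0,0,-0.0003],[0,0,-0.0003],[0,0,-0.0003],[0,0,-0.0003],[0,0,0],[0,0,0],[0,0,0]],"roll":[0,0,0,0,0,0,0,0,0,0]}' ; python3 st.py .542 .032 .0395 -88
```

```text
time_s: 14.05
tcp_pos: [0.5381, 0.0318, 0.0405]
eef_rot: [-164.8, 90.0, 17.1]
contact_force: [-0.4, 0.2, -1.8]
gripper_width: 0.0292
t 14.05 tcp [0.5381 0.0318 0.0405] w 0.0292 F [-0.45  0.22 -1.77] M [-0.02  0.    0.05]
tool y [ 0.034 -0.999 -0.   ] yaw_y -88.04 x [ 1.e-04  0.e+00 -1.e+00] j6 67.7
delta tool [ 0.001  -0.0001 -0.0039]
roll rad about tool x -0.0008
```

```bash
python3 -m creep '{"jaw":[1,1,1,1,1,1,1,1,1,1],"translation":[[0,0,-0.0005],[0,0,-0.0005],[0,0,0],[0.0003,0,0],[0.0002,0,0],[0.0002,0,0],[0,0,0],[0,0,0],[0,0,0],[0,0,0]],"roll":[0,0,0,0,0,0,0,0,0,0]}' ; python3 st.py .542 .032 .0395 -88
```

```text
time_s: 15.05
tcp_pos: [0.5391, 0.0318, 0.0398]
eef_rot: [79.6, 90.0, -98.4]
contact_force: [0.2, -0.5, -0.8]
gripper_width: 0.0291
t 15.05 tcp [0.5391 0.0318 0.0398] w 0.0291 F [ 0.23 -0.53 -0.83] M [-0.34  0.01  0.  ]
tool y [ 0.034 -0.999  0.   ] yaw_y -88.04 x [-0.e+00 -1.e-04 -1.e+00] j6 67.8
delta tool [ 0.0003 -0.0001 -0.0029]
roll rad about tool x -0.0007
```

Just touching. Press a little more, then slide in small steps.

```bash
python3 -m creep '{"jaw":[1,1,1,1,1,1,1,1,1,1],"translation":[[0.0002,0,0],[0.0002,0,0],[0,0,0],[0,0,-0.0003],[0,0,-0.0003],[0,0,-0.0003],[0,0,-0.0003],[0,0,-0.0003],[0,0,0],[0,0,0]],"roll":[0,0,0,0,0,0,0,0,0,0]}' ; python3 st.py .542 .032 .0395 -88
```

```text
time_s: 16.05
tcp_pos: [0.5394, 0.0315, 0.0394]
eef_rot: [13.1, 89.9, -165.0]
contact_force: [-6.4, -0.9, 8.4]
gripper_width: 0.0294
t 16.05 tcp [0.5394 0.0315 0.0394] w 0.0294 F [-6.45 -0.93  8.38] M [-0.56  2.2  -0.03]
tool y [ 0.034 -0.999  0.   ] yaw_y -88.06 x [-2.e-03 -5.e-04 -1.e+00] j6 67.8
delta tool [-0.0001 -0.0004 -0.0026]
roll rad about tool x -0.001
```

```bash
python3 -m creep '{"jaw":[1,1,1,1,1,1,1,1,1,1],"translation":[[-0.0002,0,-0.0003],[0,0,-0.0003],[0,0,-0.0003],[0,0,-0.0003],[0,0,-0.0003],[0,0,0],[0,0,0],[0,0,0],[0,0,0],[0,0,0]],"roll":[0,0,0,0,0,0,0,0,0,0]}' ; python3 st.py .542 .032 .0395 -88
```

```text
time_s: 17.05
tcp_pos: [0.5396, 0.0315, 0.0394]
eef_rot: [8.8, 89.8, -169.3]
contact_force: [-11.4, 0.2, 11.4]
gripper_width: 0.029
t 17.05 tcp [0.5396 0.0315 0.0394] w 0.029 F [-11.35   0.25  11.45] M [0.22 3.84 0.01]
tool y [ 0.034 -0.999  0.001] yaw_y -88.07 x [-4.2e-03 -8.0e-04 -1.0e+00] j6 67.9
delta tool [-0.0001 -0.0004 -0.0025]
roll rad about tool x -0.0013
```

```bash
python3 - <<'E'
from h import *
s=capture("side")
crop(s,250,195,80,60,10,"s7c.png")
R=lambda a:np.array([[np.cos(a),-np.sin(a)],[np.sin(a),np.cos(a)]])
for f in [(66,11,58),(66,0,69),(66,0,58)]:
    w=np.r_[np.array([.5537,.0332])+R(np.radians(2))@(np.array(f[:2])/1e3),f[2]/1e3];print((proj(s,w)[0]-[250,195])*10)
E
```

```text
[272.57042652 322.88350579]
[269.48807123 243.44007935]
[272.78327535 288.75070308]
```

View pics/s7c.png

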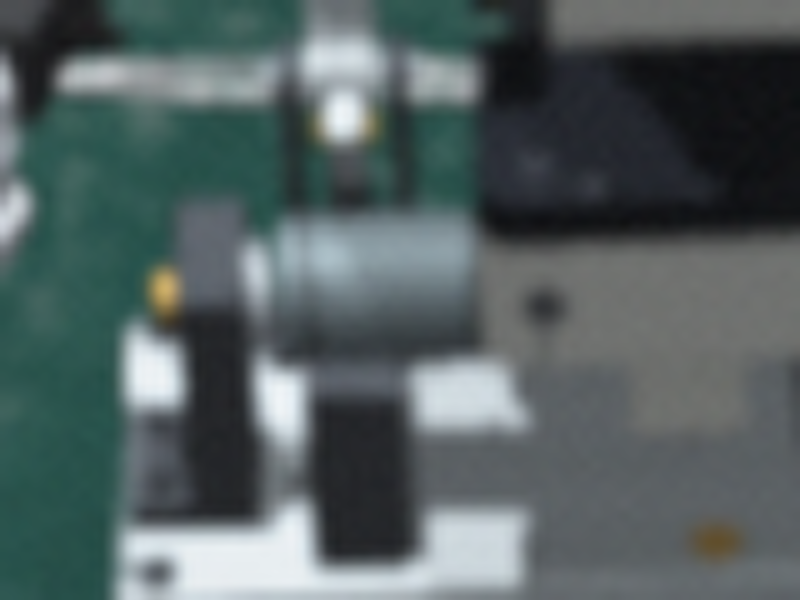

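```bash
python3 -m creep '{"jaw":[1,1,1,1,1,1,1,1,1,1],"translation":[[-0.0002,0,0],[-0.0002,0,0],[-0.0002,0,0],[0,0,0],[0,0,0],[0,0,0],[0,0,0],[0,0,0],[0,0,0],[0,0,0]],"roll":[0,0,0,0,0,0,0,0,0,0]}' ; python3 st.py .542 .032 .0395 -88
```

```text
time_s: 18.1
tcp_pos: [0.5421, 0.032, 0.0401]
eef_rot: [-10.8, 90.0, 171.2]
contact_force: [-1.4, -0.0, -1.6]
gripper_width: 0.0289
t 18.1 tcp [0.5421 0.032  0.0401] w 0.0289 F [-1.41 -0.02 -1.63] M [-0.07  0.53 -0.  ]
tool y [ 0.034 -0.999 -0.   ] yaw_y -88.04 x [-1.e-04  0.e+00 -1.e+00] j6 67.9
delta tool [ 0.0006 -0.      0.0001]
roll rad about tool x -0.0007
```

```bash
python3 -m creep '{"jaw":[1,1,1,1,1,1,1,1,1,1],"translation":[[0,0,-0.0003],[0,0,-0.0003],[0,0,-0.0003],[0,0,0],[0,0,0],[0,0,0],[0,0,0],[0,0,0],[0,0,0],[0,0,0]],"roll":[0,0,0,0,0,0,0,0,0,0]}' ; python3 st.py .542 .032 .0395 -88
```

```text
time_s: 19.1
tcp_pos: [0.5421, 0.0318, 0.0399]
eef_rot: [8.6, 89.9, -169.4]
contact_force: [-5.4, 0.2, -1.3]
gripper_width: 0.0292
t 19.1 tcp [0.5421 0.0318 0.0399] w 0.0292 F [-5.41  0.25 -1.31] M [0.36 1.73 0.05]
tool y [ 0.034 -0.999  0.   ] yaw_y -88.05 x [-1.6e-03 -3.0e-04 -1.0e+00] j6 67.9
delta tool [ 0.0004 -0.0002  0.0001]
roll rad about tool x -0.0009
```

```bash
python3 -m creep '{"jaw":[1,1,1,1,1,1,1,1,1,1],"translation":[[0,0,-0.0003],[0,0,-0.0003],[0,0,-0.0003],[0.0002,0,0],[0.0002,0,0],[0,0,0],[0,0,0],[0,0,0],[0,0,0],[0,0,0]],"roll":[0,0,0,0,0,0,0,0,0,0]}' ; python3 st.py .542 .032 .0395 -88
```

```text
time_s: 20.1
tcp_pos: [0.5421, 0.0317, 0.0396]
eef_rot: [9.7, 89.8, -168.3]
contact_force: [-9.4, 2.4, 3.2]
gripper_width: 0.0287
t 20.1 tcp [0.5421 0.0317 0.0396] w 0.0287 F [-9.42  2.36  3.21] M [0.71 3.25 0.12]
tool y [ 0.034 -0.999  0.001] yaw_y -88.05 x [-3.e-03 -6.e-04 -1.e+00] j6 68.0
delta tool [ 0.0001 -0.0003  0.0001]
roll rad about tool x -0.0008
```

```bash
python3 -m creep '{"jaw":[1,1,1,1,1,1,1,1,1,1],"translation":[[0,-0.0003,-0.0002],[0.0001,0,-0.0002],[0.0001,0,-0.0002],[0,0,0],[0,0,0],[0,0,0],[0,0,0],[0,0,0],[0,0,0],[0,0,0]],"roll":[0,0,0,0,0,0,0,0,0,0]}' ; python3 st.py .542 .032 .0395 -88
```

```text
time_s: 21.1
tcp_pos: [0.5421, 0.0317, 0.0396]
eef_rot: [13.2, 89.8, -164.9]
contact_force: [-11.6, 1.6, 7.9]
gripper_width: 0.0287
t 21.1 tcp [0.5421 0.0317 0.0396] w 0.0287 F [-11.61   1.65   7.92] M [0.51 4.13 0.16]
tool y [ 0.034 -0.999  0.001] yaw_y -88.06 x [-0.0039 -0.0011 -1.    ] j6 68.0
delta tool [ 0.0001 -0.0003  0.0001]
roll rad about tool x -0.001
```

```bash
python3 -m creep '{"jaw":[1,1,1,1,1,1,1,1,1,1],"translation":[[0,-0.0002,-0.0002],[0,0,-0.0002],[0,0,0],[0,0,0],[0,0,0],[0,0,0],[0,0,0],[0,0,0],[0,0,0],[0,0,0]],"roll":[0,0,0,0,0,0,0,0,0,0]}' ; python3 st.py .542 .032 .0395 -88
python3 - <<'E'
from h import *
s=capture("side")
crop(s,250,195,80,60,10,"s8c.png")
E
```

```text
time_s: 22.1
tcp_pos: [0.5421, 0.0317, 0.0396]
eef_rot: [14.1, 89.7, -164.0]
contact_force: [-12.5, 0.2, 9.3]
gripper_width: 0.0287
t 22.1 tcp [0.5421 0.0317 0.0396] w 0.0287 F [-12.47   0.19   9.31] M [0.35 4.56 0.08]
tool y [ 0.034 -0.999  0.001] yaw_y -88.06 x [-0.0047 -0.0013 -1.    ] j6 68.0
delta tool [ 0.0001 -0.0003  0.0001]
roll rad about tool x -0.001
```

View pics/s8c.png

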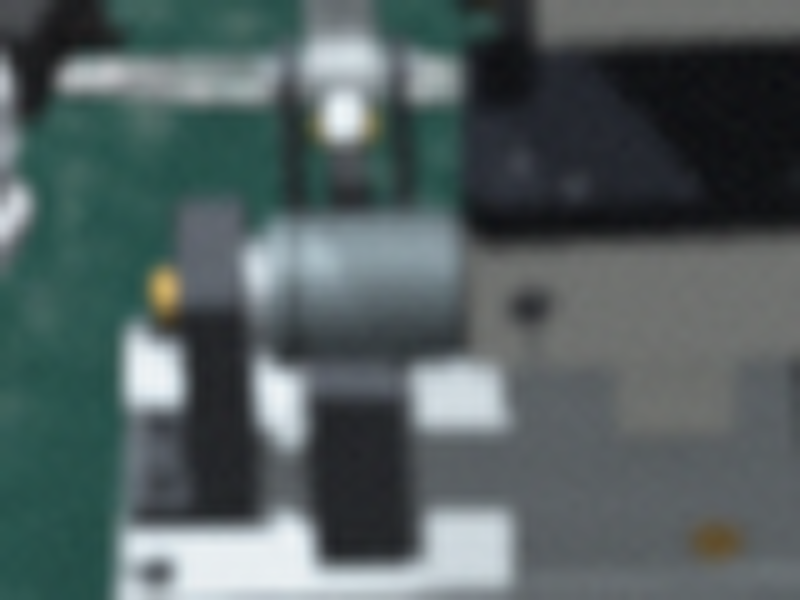

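```bash
python3 -m creep '{"jaw":[1,1,1,1,1,1,1,1,1,1],"translation":[[0,0,0.0004],[0,0,0.0004],[0,0,0.0004],[-0.0001,0,0.0004],[-0.0001,0,0],[0,0,0],[0,0,0],[0,0,0],[0,0,0],[0,0,0]],"roll":[0,0,0,0,0,0,0,0,0,0]}' ; python3 st.py .542 .032 .0395 -88
```

```text
time_s: 23.15
tcp_pos: [0.5421, 0.0318, 0.0396]
eef_rot: [23.1, 89.9, -154.9]
contact_force: [-6.0, -2.2, 1.1]
gripper_width: 0.029
t 23.15 tcp [0.5421 0.0318 0.0396] w 0.029 F [-5.97 -2.25  1.11] M [-0.64  2.05  0.14]
tool y [ 0.034 -0.999  0.001] yaw_y -88.04 x [-0.0022 -0.001  -1.    ] j6 67.9
delta tool [ 0.0001 -0.0002  0.0001]
roll rad about tool x -0.0007
```

```bash
python3 -m creep '{"jaw":[1,1,1,1,1,1,1,1,1,1],"translation":[[0,0.0002,0.0003],[0,0.0001,0.0003],[0,0,0],[0,0,0],[0,0,0],[0,0,0],[0,0,0],[0,0,0],[0,0,0],[0,0,0]],"roll":[0,0,0,0,0,0,0,0,0,0]}' 8; python3 st.py .542 .032 .0395 -88
python3 -m creep '{"jaw":[0.3,0.3,0.2,0.1,0,-0.1,-0.1,-0.1,-0.1,-0.1],"translation":[[0,0,0],[0,0,0],[0,0,0],[0,0,0],[0,0,0],[0,0,0],[0,0,0],[0,0,0],[0,0,0],[0,0,0]],"roll":[0,0,0,0,0,0,0,0,0,0]}'; python3 st.py .542 .032 .0395 -88
python3 - <<'E'
from h import *
s=capture("side")
crop(s,250,175,100,80,8,"s9c.png")
E
```

```text
time_s: 24.15
tcp_pos: [0.5422, 0.0318, 0.0396]
eef_rot: [24.2, 89.9, -153.8]
contact_force: [-3.8, -3.3, -1.1]
gripper_width: 0.0298
t 24.15 tcp [0.5422 0.0318 0.0396] w 0.0298 F [-3.83 -3.3  -1.15] M [-0.99  1.69 -0.11]
tool y [ 0.034 -0.999  0.   ] yaw_y -88.05 x [-9.e-04 -5.e-04 -1.e+00] j6 67.9
delta tool [ 0.0001 -0.0002  0.0002]
roll rad about tool x -0.0009
time_s: 25.15
tcp_pos: [0.5427, 0.0322, 0.0397]
eef_rot: [48.3, 90.0, -129.7]
contact_force: [-0.0, 0.4, 0.4]
gripper_width: 0.048
t 25.15 tcp [0.5427 0.0322 0.0397] w 0.048 F [-0.03  0.44  0.38] M [-0.01 -0.01 -0.02]
tool y [ 0.034 -0.999  0.   ] yaw_y -88.04 x [-0.e+00 -1.e-04 -1.e+00] j6 67.9
delta tool [0.0002 0.0001 0.0007]
roll rad about tool x -0.0007
```

View pics/s9c.png

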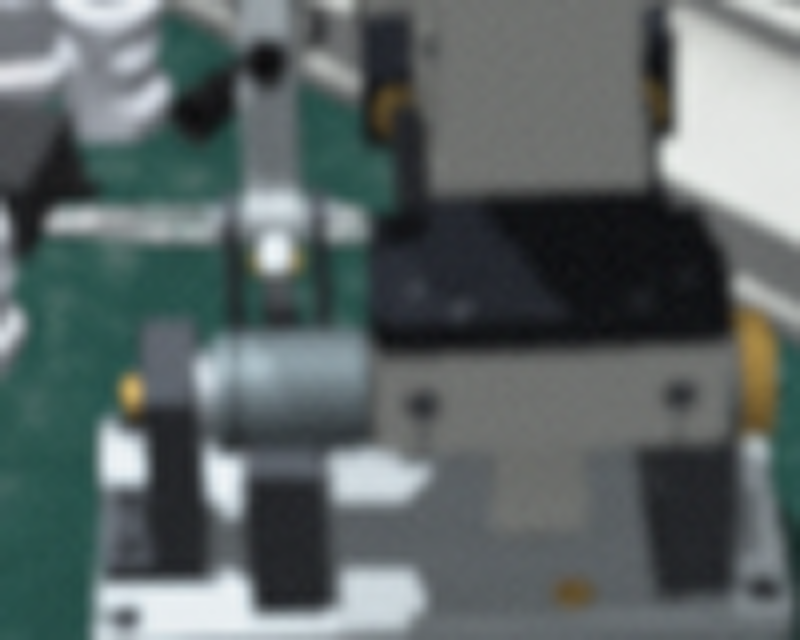

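```bash
python3 -m creep '{"jaw":[-0.1,-0.1,-0.1,-0.1,-0.1,-0.1,0.5,1,1,1],"translation":[[-0.003,0,0],[-0.008,0,0],[-0.014,0,0],[-0.02,0,0],[-0.025,0,0],[-0.025,0,0],[-0.025,0,0],[-0.022,0,0],[-0.015,0,0],[-0.007,0,0]],"roll":[0,0,0,0,0,0,0,0,0,0]}'; python3 st.py .6086 -.095 .204 -88
python3 - <<'E'
from h import *
s=capture("side")
crop(s,230,130,160,140,5,"s10c.png")
E
```

```text
time_s: 26.2
tcp_pos: [0.5434, 0.0323, 0.2062]
eef_rot: [-163.8, 89.8, 18.2]
contact_force: [-0.4, 0.3, -0.4]
gripper_width: 0.0217
t 26.2 tcp [0.5434 0.0323 0.2062] w 0.0217 F [-0.45  0.34 -0.42] M [-0.04 -0.03 -0.03]
tool y [ 0.034 -0.999 -0.001] yaw_y -88.03 x [ 0.0031  0.001  -1.    ] j6 67.9
delta tool [ 0.0022  0.1295 -0.0608]
roll rad about tool x -0.0005
```

View pics/s10c.png

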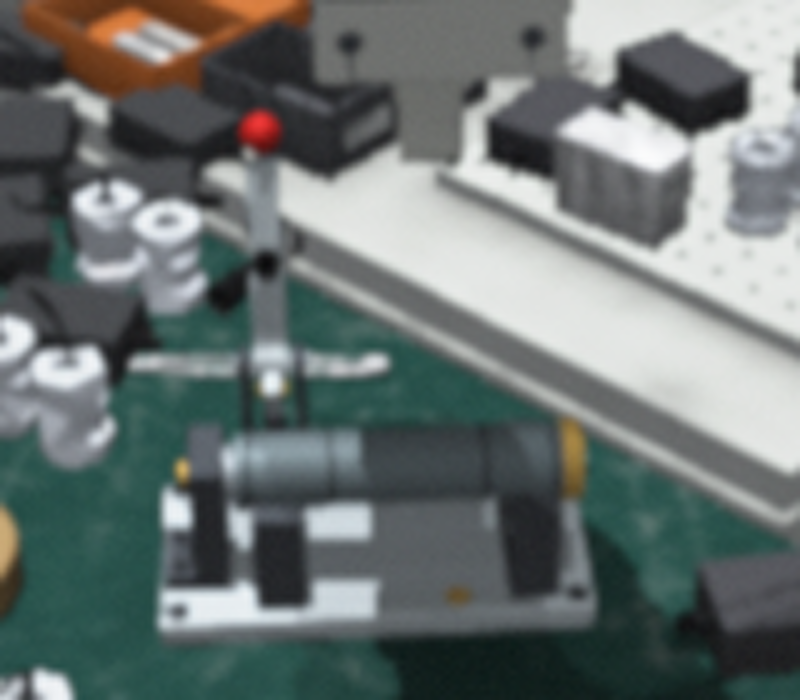

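```bash
python3 -m creep '{"jaw":[1,1,1,1,1,1,1,1,1,1],"translation":[[0,0.012,0],[0,0.022,0],[0,0.026,0],[0,0.026,0],[0,0.022,-0.008],[0,0.015,-0.015],[0,0.0065,-0.016],[0,0,-0.014],[0,0,-0.006],[0,0,-0.002]],"roll":[0,0,0,0,0,0,0,0,0,0]}'; python3 st.py .6086 -.095 .13 -88
python3 - <<'E'
from h import *
s=capture("side");t=capture("top")
cv2.imwrite("pics/t11.png",t["image"][:,:,::-1]);crop(s,230,100,160,140,5,"s11c.png")
E
```

```text
time_s: 27.25
tcp_pos: [0.6078, -0.0955, 0.2025]
eef_rot: [2.2, 89.9, -175.8]
contact_force: [-0.4, -0.2, -0.2]
gripper_width: 0.0004
t 27.25 tcp [ 0.6078 -0.0955  0.2025] w 0.0004 F [-0.38 -0.22 -0.22] M [-0.04  0.01 -0.02]
tool y [ 0.034 -0.999  0.   ] yaw_y -88.06 x [-2.1e-03 -2.0e-04 -1.0e+00] j6 82.7
delta tool [ 0.0725 -0.0005 -0.0009]
roll rad about tool x -0.0011
```

View pics/s11c.png

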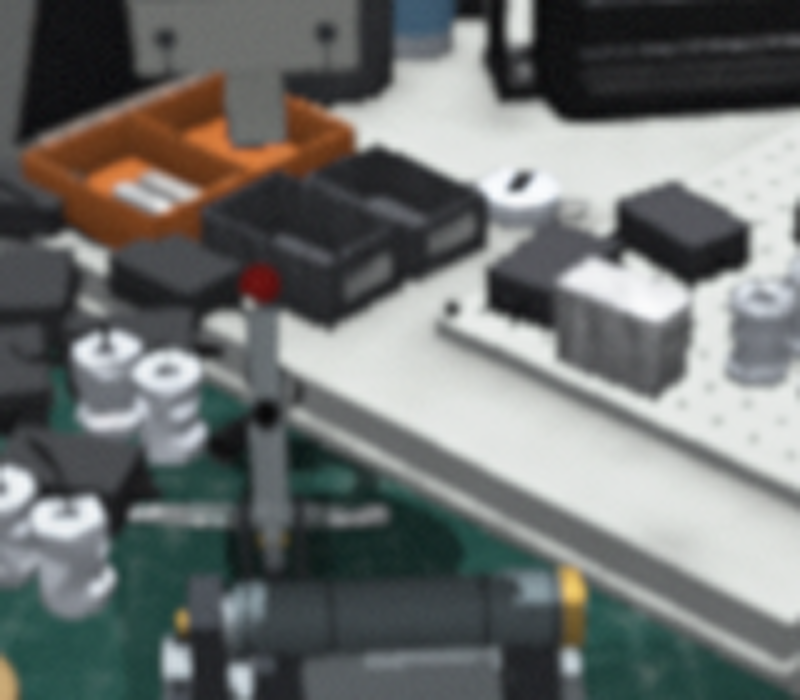

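View pics/t11.png

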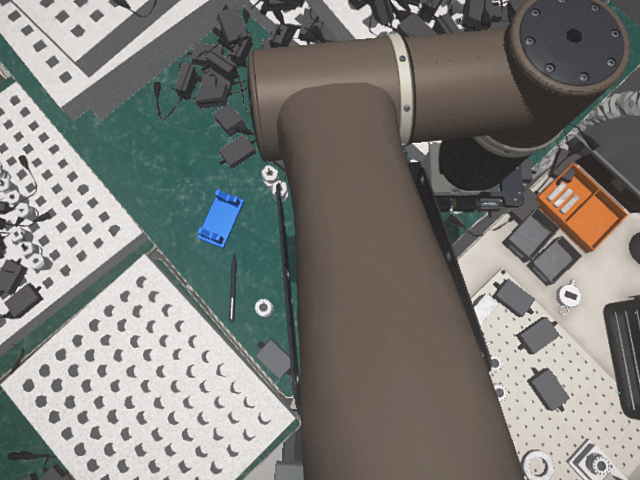

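```bash
python3 -m creep '{"jaw":[1,1,1,1,1,1,1,1,1,1],"translation":[[0.003,0,0],[0.008,0,0],[0.01,0,0],[0.012,0,0],[0.012,0,0],[0.01,0,0],[0.008,0,0],[0.005,0,0],[0.002,0,0],[0,0,0]],"roll":[0,0,0,0,0,0,0,0,0,0]}'; python3 st.py .6086 -.05 .13 -88
python3 - <<'E'
from h import *
s=capture("side")
crop(s,230,100,160,140,5,"s12c.png")
E
```

```text
time_s: 28.35
tcp_pos: [0.6082, -0.0952, 0.1337]
eef_rot: [56.1, 90.0, -122.0]
contact_force: [-0.1, -0.1, 0.2]
gripper_width: 0.0005
t 28.35 tcp [ 0.6082 -0.0952  0.1337] w 0.0005 F [-0.12 -0.12  0.17] M [-0.02 -0.06  0.05]
tool y [ 0.034 -0.999  0.   ] yaw_y -88.04 x [-0.e+00 -1.e-04 -1.e+00] j6 82.7
delta tool [ 0.0037 -0.0452 -0.002 ]
roll rad about tool x -0.0007
```

View pics/s12c.png

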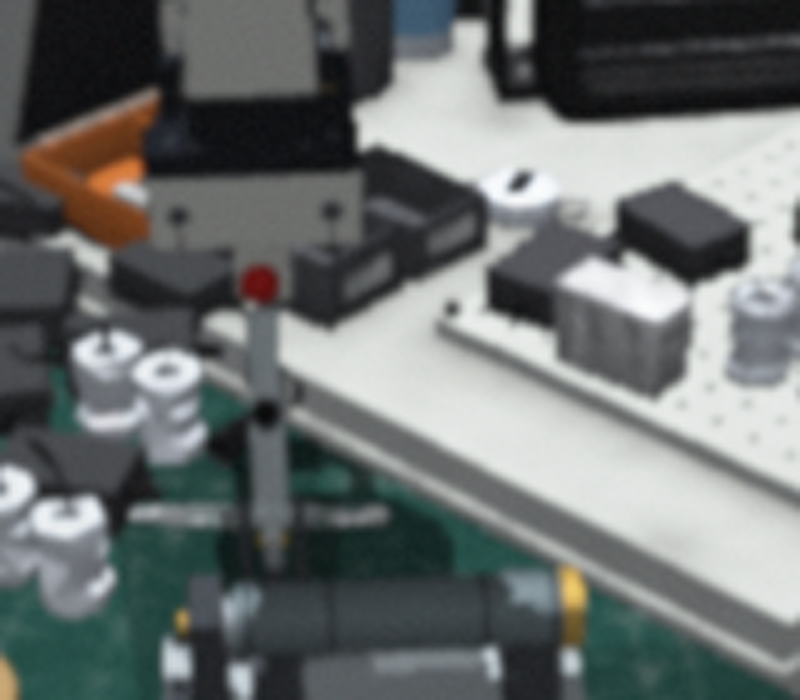

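```bash
python3 -m creep '{"jaw":[1,1,1,1,1,1,1,1,1,1],"translation":[[0,-0.005,0],[0,-0.006,0],[0,-0.006,0],[0,-0.006,0],[0,-0.006,0],[0,-0.006,0],[0,-0.006,0],[0,-0.006,0],[0,-0.006,0],[0,-0.005,0]],"roll":[0,0,0,0,0,0,0,0,0,0]}'; python3 st.py .6086 0.02 .13 -88
python3 - <<'E'
from h import *
s=capture("side")
crop(s,230,100,160,140,5,"s13c.png")
E
```

```text
time_s: 29.4
tcp_pos: [0.6069, -0.0376, 0.135]
eef_rot: [146.5, 89.9, -31.5]
contact_force: [0.6, -4.9, 5.2]
gripper_width: 0.0001
t 29.4 tcp [ 0.6069 -0.0376  0.135 ] w 0.0001 F [ 0.64 -4.94  5.18] M [-1.57 -0.04  0.02]
tool y [ 0.035 -0.999  0.001] yaw_y -88.02 x [ 0.0019 -0.0012 -1.    ] j6 77.0
delta tool [ 0.005  -0.0575 -0.0037]
roll rad about tool x -0.0004
```

View pics/s13c.png

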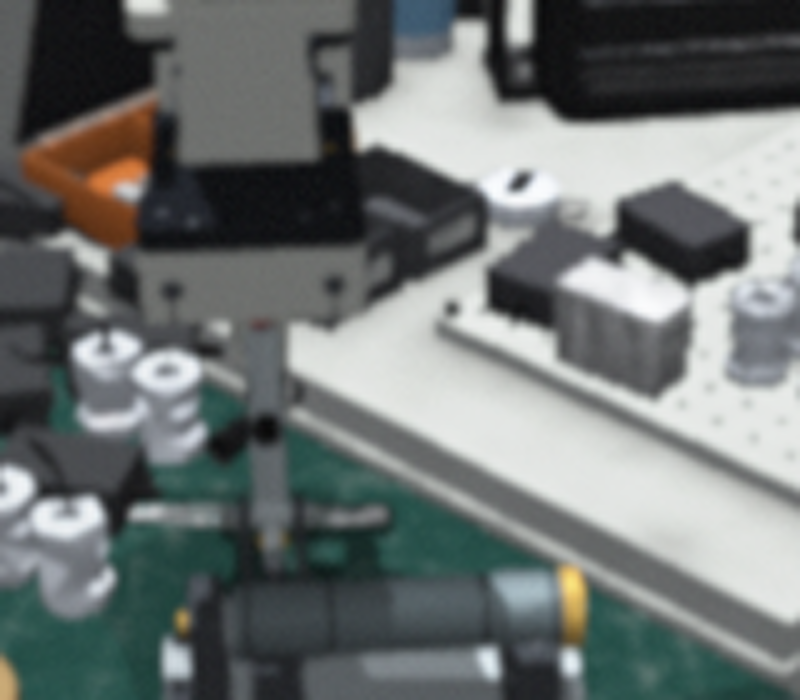

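```bash
python3 -m creep '{"jaw":[1,1,1,1,1,1,1,1,1,1],"translation":[[-0.001,-0.004,0],[-0.001,-0.005,0],[-0.001,-0.005,0],[0,-0.005,0],[0,-0.005,0],[0,-0.005,0],[0,-0.005,0],[0,-0.005,0],[0,-0.004,0],[0,-0.002,0]],"roll":[0,0,0,0,0,0,0,0,0,0]}'; python3 st.py .6086 0.02 .13 -88
python3 - <<'E'
from h import *
s=capture("side")
crop(s,230,100,160,140,5,"s14c.png")
E
```

```text
time_s: 30.45
tcp_pos: [0.6045, 0.0084, 0.1368]
eef_rot: [-55.6, 90.0, 126.4]
contact_force: [-0.1, -2.8, -0.5]
gripper_width: 0.0004
t 30.45 tcp [0.6045 0.0084 0.1368] w 0.0004 F [-0.12 -2.81 -0.53] M [-1.04  0.08  0.  ]
tool y [ 0.035 -0.999 -0.   ] yaw_y -88.02 x [-1.e-04  2.e-04 -1.e+00] j6 72.7
delta tool [ 0.0068 -0.0115 -0.0045]
roll rad about tool x -0.0003
```

View pics/s14c.png

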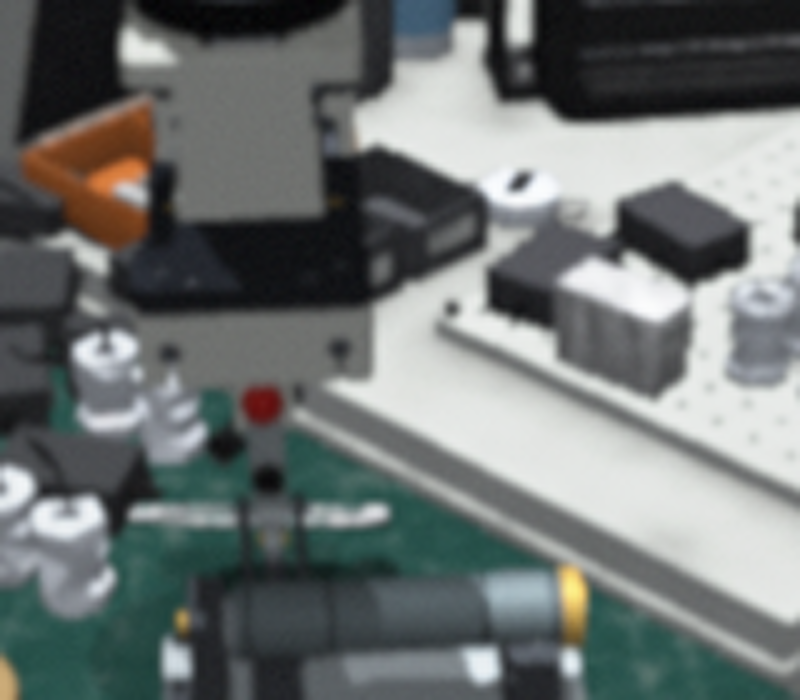

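```bash
python3 -m creep '{"jaw":[1,1,1,1,1,1,1,1,1,1],"translation":[[0,-0.002,0],[0,-0.003,0],[0,-0.003,0],[0,-0.003,0],[0,-0.003,0],[0,-0.003,0],[0,-0.002,0],[0,-0.001,0],[0,0,0],[0,0,0]],"roll":[0,0,0,0,0,0,0,0,0,0]}'; python3 st.py .6086 0.02 .13 -88
python3 - <<'E'
from h import *
s=capture("side")
crop(s,230,100,160,140,5,"s15c.png")
E
```

```text
time_s: 31.5
tcp_pos: [0.6039, 0.0278, 0.1368]
eef_rot: [-128.2, 90.0, 53.7]
contact_force: [-1.1, 0.3, -0.0]
gripper_width: 0.0003
t 31.5 tcp [0.6039 0.0278 0.1368] w 0.0003 F [-1.06  0.3  -0.04] M [-0.03 -0.01 -0.04]
tool y [ 0.034 -0.999 -0.   ] yaw_y -88.04 x [ 0.e+00  1.e-04 -1.e+00] j6 70.8
delta tool [ 0.0068  0.008  -0.0044]
roll rad about tool x -0.0007
```

View pics/s15c.png

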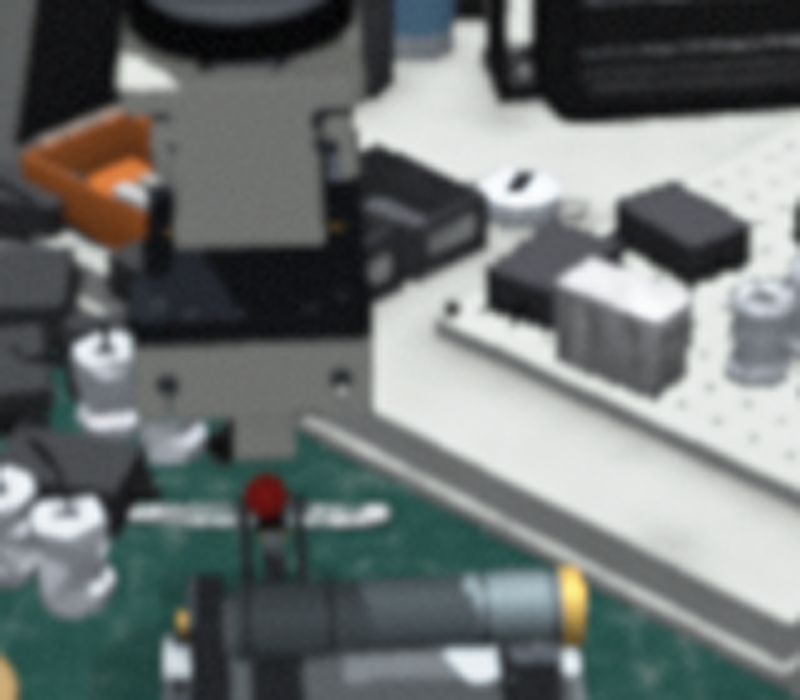

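```bash
python3 -m creep '{"jaw":[1,1,1,1,1,1,1,1,1,1],"translation":[[-0.005,0,0],[-0.01,0,0],[-0.015,0,0],[-0.02,0,0],[-0.02,0,0],[-0.02,0,0],[-0.02,0,0],[-0.02,0,0],[-0.01,0,0],[-0.005,0,0]],"roll":[0,0,0,0,0,0,0,0,0,0]}'; python3 st.py
python3 - <<'E'
from h import *
s=capture("side")
crop(s,230,130,160,140,5,"s16c.png")
E
```

```text
time_s: 32.55
tcp_pos: [0.6043, 0.0278, 0.2834]
eef_rot: [-164.7, 89.9, 17.3]
contact_force: [0.6, -0.1, 0.1]
gripper_width: 0.0008
t 32.55 tcp [0.6043 0.0278 0.2834] w 0.0008 F [ 0.56 -0.12  0.08] M [-0.04  0.    0.04]
tool y [ 0.034 -0.999 -0.001] yaw_y -88.04 x [ 2.1e-03  6.0e-04 -1.0e+00] j6 70.8
```

View pics/s16c.png

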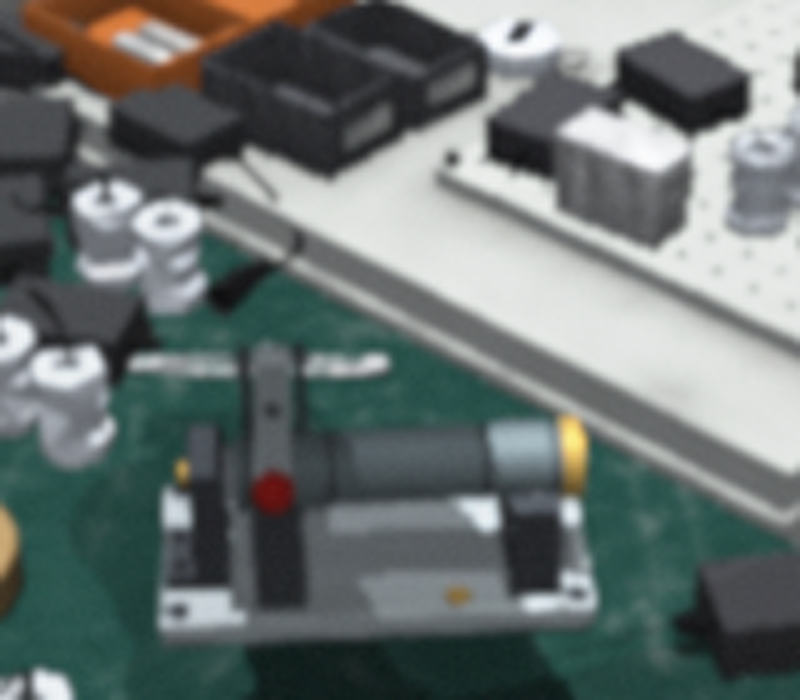

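```bash
python3 -m creep '{"jaw":[1,1,1,1,1,1,1,1,1,1],"translation":[[0,-0.01,0],[0,-0.03,0],[0,-0.04,0],[0,-0.045,0],[0,-0.045,0],[0,-0.045,0],[0,-0.04,0],[0,-0.03,0],[0,-0.01,0],[0,0,0]],"roll":[0,0,0,0,0,0,0,0,0,0]}'; python3 st.py
python3 - <<'E'
from h import *
s=capture("side");t=capture("top")
cv2.imwrite("pics/t17.png",t["image"][:,:,::-1]);crop(t,320,190,100,110,5,"t17c.png");cv2.imwrite("pics/s17.png",s["image"][:,:,::-1])
E
```

```text
time_s: 33.6
tcp_pos: [0.5929, 0.3242, 0.2799]
eef_rot: [35.8, 89.8, -142.1]
contact_force: [0.6, -0.6, -0.3]
gripper_width: 0.0007
t 33.6 tcp [0.5929 0.3242 0.2799] w 0.0007 F [ 0.64 -0.63 -0.26] M [-0.07  0.03  0.01]
tool y [ 0.036 -0.999  0.002] yaw_y -87.92 x [-0.0021 -0.0016 -1.    ] j6 46.9
```

View pics/t17.png

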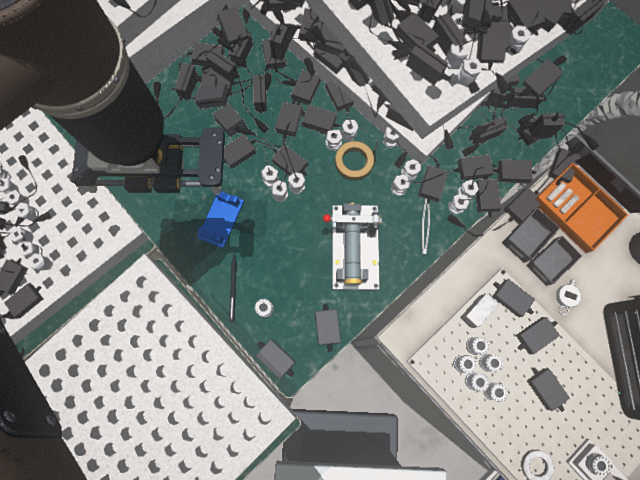

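View pics/t17c.png

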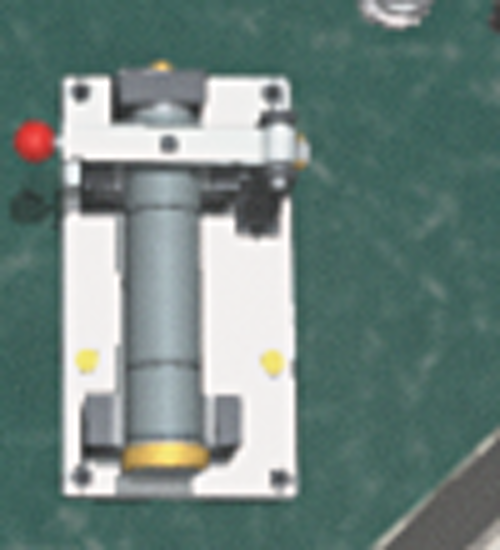

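```bash
python3 - <<'E'
from h import *
def cen(c,b,f):
    h=cv2.cvtColor(c["image"],cv2.COLOR_RGB2HSV);m=f(h).astype(np.uint8)
    m[:b[1]]=0;m[b[3]:]=0;m[:,:b[0]]=0;m[:,b[2]:]=0
    k,l,st,ce=cv2.connectedComponentsWithStats(m);i=1+np.argmax(st[1:,4]);return ce[i],st[i]
s=capture("side");t=capture("top")
red=lambda h:((h[...,0]<8)|(h[...,0]>172))&(h[...,1]>150)&(h[...,2]>80)
br=lambda h:(h[...,0]>12)&(h[...,0]<32)&(h[...,1]>100)
a=cen(t,(315,205,340,230),red);b=cen(s,(270,215,300,240),red);print("knob",tri(t,[a[0]],s,[b[0]]))
a=cen(t,(335,270,370,290),br);b=cen(s,(335,208,352,232),br);print(a,b,"ring",tri(t,[a[0]],s,[b[0]]))
P=np.array([.5421,.0318,.0585]);ax=np.array([np.cos(np.radians(2)),np.sin(np.radians(2)),0])
for nm,c in(("t",t),("s",s)):print(nm,proj(c,P-ax*.054))
E
```

```text
knob [[0.60282957 0.0852198  0.08466665 0.00119246]]
(array([352.64615385, 280.64615385]), array([345, 279,  17,   5,  65], dtype=int32)) (array([344.37931034, 220.12068966]), array([342, 213,   6,  15,  58], dtype=int32)) ring [[0.48871086 0.0306939  0.06036468 0.00123654]]
t [[352.89249908 281.42484356]]
s [[344.31054768 220.57096919]]
```

```bash
python3 -c "
from plant import *
print(close_job())"
```

```text
the job is handed in; nothing more can be done
None
```

The tube is clamped in the V-blocks with its plain end against the stop, and I handed the job in at about 34 s of the 67 s allowed. No verdict was reported.

**What I did**
- **Loading:** I lifted the tube from the cradle, laid it in the Vs and slid it to the stop while pressing it down.
- **Push:** I held a steady 10 to 12.5 N push for over a second. The wrist force showed about 10 N bearing down and nearly equal load on both flanks.
- **Clamp:** I let go of the tube, pushed the strap over from its outer side until it snapped shut, and moved the arm away.

**Last checks**
- **Tube position:** The brass ring is where it was when the tube was home, within about 0.5 mm in both views.
- **Clamp angle:** The knob's height puts the clamp at about 0.04 rad, where a seated tube should read 0.05.
- **Surroundings:** The other things on the table look unmoved, by eye in the top view. The arm touches nothing.

**What disagreed or was uncertain**
- **Camera offsets:** Before the grasp the two cameras differed by 1 to 2 mm on the fixture. Contact forces settled the final position.
- **First slides:** The first slides along the Vs stuck on friction, at up to about 13 N bearing and 11 N drag. I eased the downward pressure before finding the stop.
- **Stop force:** The push on the stop is inferred from the wrist force, which includes some drag. It peaked near 12.5 N in the readings at the end of each move.

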